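# Lock the citrus press's hinge pin with its R-clip

## Robot

A 6-joint arm with a two-finger parallel gripper is mounted at the origin on a cart in front of the work surface, level with it; the furniture and walls round the work are solid. World frame = base frame: x ahead of the robot, y to its left, z up, the work surface at z = 0. Lengths are in m, angles in rad, forces in N, time in s.
With the tool pointing down it reaches from about 0.4 to 0.825 m from the base axis. Payload 7 kg.
Tool frame: the origin (TCP) lies on the mounting face of the last link; the fingertips stand 178 mm ahead of it and the grasp point (between the pads) lies arm.grip_depth ahead of it (arm.grip_depth is the distance from the TCP to the grasp point, in m); z points along the fingers, y is the direction in which the jaws open and shut (so a half turn about z gives the same grasp; the last joint's range is limited). The gripper opens to 88 mm and grips with 3 to 60 N. Pads are 19 mm wide; open, the fingers measure 130 mm over their backs; the gripper's body (78 mm by 193 mm) begins 47 mm behind the grasp point.
Start: joints at [-1.043, 0.359, 0.012, 0, -1.224, -0.288], TCP at [0.16, -0.656, 0.405] pointing down, gripper open.
Joint ranges: [-3.07, 3.07], [-1.43, 2.12], [-1.02, 1.25], [-3.03, 1.67], [-3.05, -0], [-3.03, 3.03]. Speed limits (rad/s): [2.39, 2.39, 3.01, 3.14, 3.14, 3.14].

## Interface

Orientations are given as [roll, pitch, yaw] about the fixed x, y, z axes, in that order (R = Rz(yaw) Ry(pitch) Rx(roll)).
In Python, from station import arm gives the robot as it stands.
- The arm moves only by the tool carry_out, never from a script. Its argument "targets" is a list that holds one entry, the list of rows, each a list of 7 numbers: the turn, a rotation vector about the tool's x, y, z in units of 8 degrees (1.0 is 8 degrees), then the shift along the tool's x, y, z in units of 2.5 cm (1.0 is 2.5 cm), then the opening, from -1 (shut) to 1 (fully open). A call has 1 to 20 rows; each row shifts and turns the commanded pose from where the row before left it, along the tool's axes as they then stand; what a row does not reach is not made up. A row lasts 1/8 s, in which the tool goes at most 62.5 mm and 10.7 degrees, less where a joint would pass 70% of its speed; a pose out of reach is approached as far as the arm can. A call with a number of a shift or a turn outside -1 to 1 is refused whole. A call with a gripper value outside its range is refused whole. The fingers move at their own pace and stop on an object; "squeeze" is the grip in N (left out, the last holds). Time passes only in rows, so rows that do not move let the fingers close. It gives the time, the measured TCP pose, the force and the opening at its end, in the units of the state.
- arm.get_state(): the state, without advancing time (a new reading comes with each control period).
- arm.grab_frame(name): name is "scene" or "top"; returns (picture, depth): 480x640x3 uint8, red, green, blue; 480x640 float32, m along the optical axis (not along the pixel's ray), 0 where there is no reading.
- arm.camera_model(name): a dict with "camera_matrix" (3x3 intrinsics, pixels), "distortion" ([k1, k2, p1, p2, k3] as OpenCV has them; the pictures are not rectified), "world_from_camera" (4x4, takes a point from camera to world coordinates). Camera axes: x right, y down, z forward; pixel columns grow to the right and rows downward; lengths in m; the calibration is good to about 2 mm. A picture is of the moment at which its call begins. camera_model takes no time and is no camera call.
- arm.job_done(): hands the job in, once; it reports no verdict.
Trained networks look in the newest picture that a camera, given by its name, has taken for a name from the list of things; names that differ only in an ending like _2 or _b are one class to them, and where a whole thing is asked for, a point or a joint stands for the part that bears it (a point fixed in the world has none). Each returns a list of dicts, best first, with "conf" (0 to 1); they miss things now and then, are a little off and sometimes report something else, mostly with a low value. They report only what shows in the picture. A call takes as long as a camera call. They do not tell look-alikes from the thing itself.
- arm.spot_in(camera, query): "point" ([row, column] in pixels, amid what is visible of it).
- arm.landmark_of(camera, query): "point" ([row, column] in pixels: a listed point, or the origin of a listed thing).
The state is a dict: "t": time; "q": joint angles; "qd": joint speeds; "joint_efforts": joint torques, N m; "eef_pos": TCP position; "ee_rot": TCP orientation; "force": force on the tool from outside, world axes, zero at the start; "moment": the same for the moment, N m; "width": finger opening in m.
Only numpy, scipy, OpenCV 4.12 (cv2) and the standard library are available. Lean on these libraries where they do the work, as an engineer would, in place of code of your own. Each camera call takes 0.05 s, during which the arm holds its last target.

## Task

The lever press has been washed and its hinge pin put back only part of the way. Push the pin fully home by its head, then take the R-clip out of the wooden block and push its straight leg down through the cross hole in the pin's other end, feeling for the hole and without forcing it, until the bow springs over the pin and the clip is home. Let go of the clip and leave the things standing around where they are.

Things in the scene. Friction and masses are not known exactly. Their poses are not given: they have to be found in the camera images.
- press: Citrus lever press, fixed; white base plate 165 x 84 x 12 mm. Origin: underside, below the middle of the hinge pin; z up, y along the pin, lever and black handle towards -x (to x -165 mm; bowl of 72 mm at x -70; top at z 97). Two 8 mm thick hinge cheeks, 34 mm wide, at y -22..-14 and +14..+22, tops at z 102. The pin's axis is level, at z = 85 mm.
- pin (a joint): How far the hinge pin is drawn out, m: 0 = fully home, grows towards the press's -y, travel 0.03. Slides stiffly (about 5 N), stays where it is left, stops hard at 0.
- pin_head (a point): Centre of the flat outer face of the pin's round steel head (26 mm diameter, 11 mm thick), at the press's -y end; 36 mm from the press's middle when home. Axes of the press: push the face towards +y. A small ball knob on a stem, in line with the hole's upper mouth, reaches 32 mm from the axis and by its weight turns the loose pin over to one side.
- pin_hole (a point): Point on the pin's axis amid its cross hole (6 mm square, through), near the free +y end; moves with the pin: 38 mm from the press's middle when home. Pin 18 mm thick, ends 17 mm beyond. Axes of the press, NOT turning with the pin: the pin lolls about its axis to a stop 0.7 rad off upright on one side or the other, not told here, so the hole's upper mouth lies 5.8 mm to -x or +x and 6.9 mm up.
- clip: R-clip of 4.5 mm steel wire with moulded grey grip, 65 g, upright in the block. Origin: on the straight leg's axis at the grip's underside; z up along the leg, x towards the bow leg. Grip x -8..+18, y -8..+8, z 0..+32 mm. Collar of 9 mm diameter on the leg, z 0 to -10. Bow leg: hollow for the pin at z -20, throat at z -28.6, lip flared out to x 16, z -41. The bow may go on either side of the pin.
- clip_tip (a point): Round lower tip of the clip's straight leg, 48.2 mm below the grip's underside. Once about 3 mm inside the hole's leaning mouth, moving the leg level until it stands over pin_hole turns the pin (lightly) so that the hole is upright, as it must be for the clip to go down.
- clip_seat (a point): Point on the straight leg's axis 20 mm below the grip's underside; at pin_hole when the clip is home. Axes as the clip. Pushed down, the bow opens under about 5 to 15 N, springs in under the pin, and the collar stops on the pin about 1 mm past home. More than 20 N between clip and pin counts as forcing.
- bow_throat (a point): Middle of the wire at the narrowest place of the bow leg (28.6 mm below the grip's underside); when the clip is home it is about 8.6 mm below the pin's axis.
- bow (a joint): Opening of the clip's bow leg, rad: 0 = sprung shut, about 0.12 while its throat rides over the pin's widest part.
- block: Plain wooden parking block of the clip, 56 x 44 x 58 mm high, fixed. Origin: underside centre. A slot of 28 x 11 mm, along its x, holds the clip's legs; the grip rests on the block's top.
- lemon: Lemon, 78 x 55 x 56 mm, bystander. Origin: underside.
- teaspoon: Steel teaspoon, 132 x 26 x 9 mm, bystander, lying. Origin: underside centre.
- honey_jar: Glass jar of 71 mm diameter, 110 high, bystander. Origin: underside centre.
Mind the look-alikes: they are no part of the job. Several things have the shape of the clip; the one meant has the colours described above.

How it is judged:
By the outcome, as a careful person would: the job done as asked, in the order asked, and still so for the second after the job is handed in, with the robot touching nothing.
It also fails if it takes over 48 s, if anything falls off the work surface, if the arm or the gripper's body presses on something with over 40 N, if the wrist force passes 120 N, or if a joint passes its speed limit or range.

## Working session

There is one attempt and no reset: what is moved stays moved. The work goes in short steps, Python scripts to look and compute and a tool call to move; the robot and the scene stay as the last step left them, time stands still between calls to the robot, and variables do not carry over. Pictures are saved under pics/ and viewed, and the job is handed in when it is done.

Besides the shell and the picture viewer there is one more tool, called after "Emit:" as a command line: name --argument value ..., lists and objects as JSON in quotes. carry_out: Moves the arm, as the interface text tells. Its arguments: {"type":"object","properties":{"targets":{"type":"array"},"squeeze":{"type":"number"}},"required":["targets"]}

```bash
ls; mkdir -p pics; python3 - <<'E'
from station import arm
import cv2,numpy as np
np.set_printoptions(precision=4,suppress=True)
print(arm.get_state(),arm.grip_depth)
for n in("scene","top"):
    p,d=arm.grab_frame(n); cv2.imwrite(f"pics/{n}0.png",p[:,:,::-1]); np.save(f"pics/{n}0.npy",d)
    print(arm.camera_model(n))
E
```

```text
pics
{'t': 0.0, 'q': array([-1.0429,  0.3594,  0.0111, -0.0004, -1.2241, -0.2881]), 'qd': array([ 0.0004, -0.0001, -0.0005, -0.0005,  0.0006,  0.0019]), 'joint_efforts': array([  0.0007, -58.2722,  29.3064,   6.9976,   0.0069,  -0.0001]), 'eef_pos': array([ 0.1603, -0.6555,  0.4037]), 'ee_rot': array([ 3.1399, -0.0001, -2.902 ]), 'force': array([ 0.7859,  0.6628, -1.0746]), 'moment': array([ 0.0436,  0.0115, -0.02  ]), 'width': 0.08755704016845292} 0.1593
{'camera_matrix': array([[570.7406,   0.    , 322.6807],
       [  0.    , 570.7406, 241.5934],
       [  0.    ,   0.    ,   1.    ]]), 'distortion': array([-0.0999,  0.    ,  0.    ,  0.    ,  0.    ]), 'world_from_camera': array([[ 0.7817, -0.2946,  0.5497, -0.0232],
       [-0.6235, -0.3914,  0.6768, -0.6113],
       [ 0.0158, -0.8718, -0.4896,  0.5828],
       [ 0.    ,  0.    ,  0.    ,  1.    ]])}
{'camera_matrix': array([[502.4707,   0.    , 313.1186],
       [  0.    , 502.4707, 245.5684],
       [  0.    ,   0.    ,   1.    ]]), 'distortion': array([-0.0091,  0.    ,  0.    ,  0.    ,  0.    ]), 'world_from_camera': array([[-0.0067, -0.9914,  0.1305,  0.4025],
       [-0.9998,  0.0092,  0.0186,  0.0643],
       [-0.0196, -0.1303, -0.9913,  0.9981],
       [ 0.    ,  0.    ,  0.    ,  1.    ]])}
```

View pics/scene0.png

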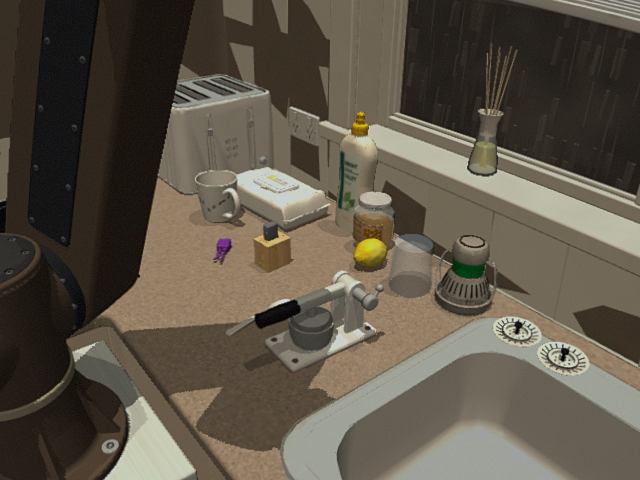

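View pics/top0.png

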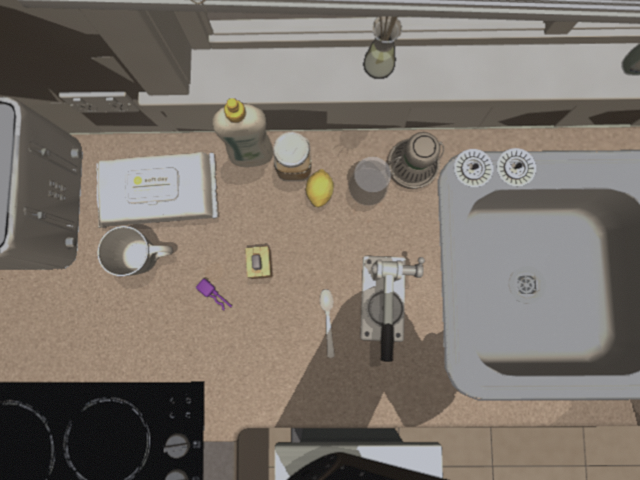

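The top view shows the press at about (row 300, col 385), with its handle towards world -x and the pin head on the right (-y). The block with the grey-gripped clip is at (261,258), and the purple clip at (295,213) is a look-alike. I'll zoom in and measure.

```bash
cat > h.py <<'E'
import numpy as np,cv2
from station import arm
np.set_printoptions(precision=4,suppress=True)
def ray(n,rc):
    m=arm.camera_model(n);K=np.array(m["camera_matrix"]);D=np.array(m["distortion"]);T=np.array(m["world_from_camera"])
    u=cv2.undistortPoints(np.array([[[rc[1],rc[0]]]],float),K,D)[0,0]
    return T[:3,3],T[:3,:3]@np.array([u[0],u[1],1.])
def atz(n,rc,z):
    o,d=ray(n,rc);return o+d*(z-o[2])/d[2]
def tri(a,b):
    o1,d1=ray("scene",a);o2,d2=ray("top",b)
    s=np.linalg.lstsq(np.c_[d1,-d2],o2-o1,rcond=None)[0]
    p=o1+s[0]*d1;q=o2+s[1]*d2
    return (p+q)/2,np.linalg.norm(p-q)
def cloud(n,dep):
    m=arm.camera_model(n);K=np.array(m["camera_matrix"]);D=np.array(m["distortion"]);T=np.array(m["world_from_camera"])
    v,u=np.mgrid[:480,:640];p=cv2.undistortPoints(np.stack([u,v],-1).reshape(-1,1,2).astype(float),K,D)[:,0]
    z=dep.reshape(-1,1);P=np.c_[p*z,z]@T[:3,:3].T+T[:3,3];P[z[:,0]==0]=np.nan
    return P.reshape(480,640,3)
def proj(n,P):
    m=arm.camera_model(n);K=np.array(m["camera_matrix"]);D=np.array(m["distortion"]);T=np.linalg.inv(np.array(m["world_from_camera"]))
    c=np.atleast_2d(P)@T[:3,:3].T+T[:3,3]
    return cv2.projectPoints(c,np.zeros(3),np.zeros(3),K,D)[0][:,0]
E
python3 - <<'E'
from h import *
for q in["press","pin_head","pin_hole","clip","clip_tip","clip_seat","block"]:
    o={}
    for n in("scene","top"):
        try: r=arm.landmark_of(n,q)
        except Exception as e: r=[];print(e)
        o[n]=r; print(q,n,[(np.round(x["point"],1),round(x["conf"],2)) for x in r[:4]])
    if all(o.values()):
        for a in o['scene'][:2]:
            for b in o['top'][:2]: 
                p,e=tri(a["point"],b["point"]); print("   ",p,e)
print(arm.get_state()["t"])
for n,(r0,r1,c0,c1) in {"scene":(210,370,230,400),"top":(235,375,230,440)}.items():
    im=cv2.imread(f"pics/{n}0.png")[r0:r1,c0:c1]
    f=min(780/im.shape[1],590/im.shape[0])
    cv2.imwrite(f"pics/{n}0z.png",cv2.resize(im,None,fx=f,fy=f,interpolation=cv2.INTER_CUBIC)); print(n,f)
E
```

```text
press scene [(array([327.9, 345.9]), 0.71), (array([316.9, 259.7]), 0.54)]
press top [(array([270.9, 382. ]), 0.64)]
    [ 0.4822 -0.0538 -0.0021] 0.00036783143445888114
    [ 0.4177 -0.0176  0.0462] 0.13452961200993072
pin_head scene [(array([300.1, 370.6]), 0.82), (array([246.1, 371.9]), 0.25)]
pin_head top [(array([269. , 421.3]), 0.85)]
    [ 0.477  -0.1132  0.0897] 0.0016542340677191288
    [ 0.4751 -0.1006  0.1767] 0.011995275875719346
pin_hole scene [(array([285.8, 343.3]), 0.83)]
pin_hole top [(array([271.7, 380. ]), 0.61)]
    [ 0.4774 -0.043   0.0772] 0.007705566798254435
clip scene [(array([248.9, 223.2]), 0.71), (array([238.3, 271.7]), 0.6)]
clip top [(array([292.3, 208.8]), 0.79), (array([263.5, 259.4]), 0.7)]
    [0.4448 0.2886 0.0037] 0.006626286861378906
    [0.4547 0.2048 0.0448] 0.08876663816381364
    [0.4813 0.2511 0.0376] 0.10228747062246073
    [0.4947 0.1823 0.0585] 0.0037013153916126366
clip_tip scene [(array([238.9, 270.3]), 0.18)]
clip_tip top [(array([306.6, 230.8]), 0.88)]
    [0.4516 0.2055 0.0658] 0.09658121365323129
clip_seat scene [(array([250.8, 267.4]), 0.75), (array([256.5, 224.7]), 0.55)]
clip_seat top [(array([295. , 220.4]), 0.79), (array([263.4, 258.5]), 0.7)]
    [0.471  0.2384 0.0168] 0.08679661339277216
    [0.4942 0.1902 0.0279] 0.004887066105537437
    [ 0.4379  0.2675 -0.0017] 0.002813784983516286
    [0.4576 0.2087 0.0251] 0.08699194676564333
block scene [(array([263.3, 273.1]), 0.66)]
block top [(array([263.6, 260.4]), 0.68)]
    [ 0.5001  0.188  -0.0017] 0.0032643900444728614
0.8
scene 3.6875
top 3.7142857142857144
```

View pics/scene0z.png

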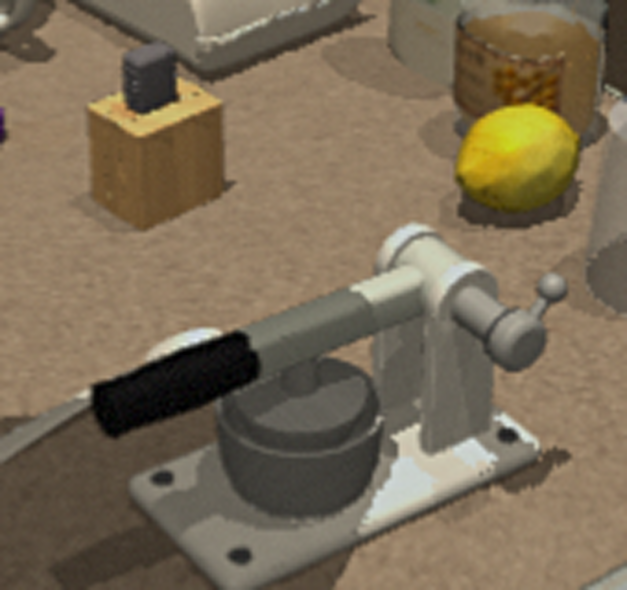

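View pics/top0z.png

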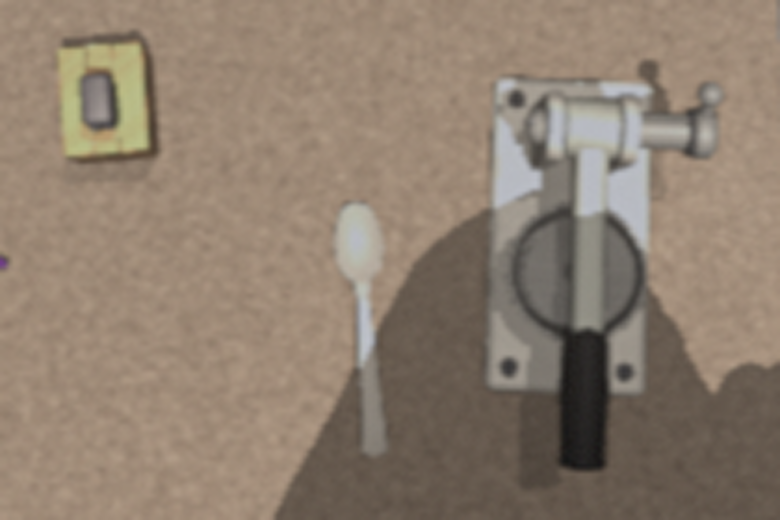

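```bash
python3 - <<'E'
from h import *
A=cloud("top",np.load("pics/top0.npy"));S=cloud("scene",np.load("pics/scene0.npy"))
def st(P,lo,hi,name):
    m=np.all((P>lo)&(P<hi),axis=-1);q=P[m]
    if len(q)<4: print(name,len(q));return q
    print(name,len(q),"min",np.percentile(q,2,0),"max",np.percentile(q,98,0),"med",np.median(q,0));return q
for nm,P in(("top",A),("scene",S)):
    print(nm)
    st(P,[.3,-.2,-.02],[.6,.3,.006],"table")
    q=st(P,[.3,-.13,.008],[.53,.01,.016],"plate")
    if len(q)>20:
        print(cv2.minAreaRect((q[:,:2]*1000).astype(np.float32)))
    q=st(P,[.45,-.045,.07],[.51,-.02,.11],"cheek+y")
    q=st(P,[.45,-.09,.07],[.51,-.065,.11],"cheek-y")
    q=st(P,[.45,-.13,.06],[.52,-.092,.13],"head")
    q=st(P,[.45,-.1,.094],[.52,-.0,.12],"cheektops")
    q=st(P,[.45,.13,.054],[.55,.25,.062],"blocktop");
    if len(q)>20: print(cv2.minAreaRect((q[:,:2]*1000).astype(np.float32)))
    q=st(P,[.45,.13,.075],[.55,.25,.11],"griptop");
    if len(q)>20: print(cv2.minAreaRect((q[:,:2]*1000).astype(np.float32)))
E
```

```text
top
table 32373 min [ 0.3046 -0.1898 -0.0036] max [0.5942 0.2903 0.0048] med [0.4465 0.0721 0.0003]
plate 1528 min [ 0.3494 -0.0941  0.0085] max [ 0.5085 -0.0113  0.0154] med [ 0.4394 -0.0326  0.0118]
((428.708984375, -53.360103607177734), (83.64952850341797, 164.26617431640625), 86.99423217773438)
cheek+y 173 min [ 0.4629 -0.0443  0.0765] max [ 0.4941 -0.0261  0.1035] med [ 0.4779 -0.036   0.0948]
cheek-y 198 min [ 0.4616 -0.0892  0.0786] max [ 0.4922 -0.0653  0.1032] med [ 0.4764 -0.0738  0.0955]
head 207 min [ 0.4636 -0.1156  0.0863] max [ 0.4958 -0.0929  0.1115] med [ 0.4775 -0.1067  0.0955]
cheektops 412 min [ 0.4524 -0.0944  0.0941] max [ 0.4904 -0.0336  0.1034] med [ 0.4773 -0.056   0.0982]
blocktop 540 min [0.4699 0.1651 0.0549] max [0.5246 0.2086 0.0613] med [0.498  0.1844 0.0581]
((497.69232177734375, 186.9873809814453), (56.08790969848633, 44.41167068481445), 4.706758499145508)
griptop 130 min [0.4816 0.178  0.0789] max [0.5058 0.193  0.0926] med [0.4929 0.1854 0.0893]
((494.25213623046875, 185.93138122558594), (26.67783546447754, 15.674144744873047), 4.6682586669921875)
s
[... 403 characters left out ...]
975]
cheek-y 335 min [ 0.4607 -0.0887  0.0707] max [ 0.492  -0.0656  0.1015] med [ 0.4706 -0.0777  0.0917]
head 348 min [ 0.4641 -0.1186  0.0759] max [ 0.4954 -0.0937  0.1093] med [ 0.475  -0.1138  0.092 ]
cheektops 330 min [ 0.454  -0.082   0.0941] max [ 0.4895 -0.0359  0.1017] med [ 0.4742 -0.0585  0.0978]
blocktop 274 min [0.4702 0.1619 0.0542] max [0.5261 0.2046 0.0605] med [0.4893 0.177  0.0573]
((497.87322998046875, 185.4606475830078), (58.55960464477539, 46.313323974609375), 5.833752632141113)
griptop 139 min [0.482  0.1757 0.0757] max [0.5074 0.1916 0.0908] med [0.4917 0.1799 0.0846]
((495.163818359375, 183.91732788085938), (28.846742630004883, 17.680740356445312), 8.330305099487305)
```

The two cameras agree to about 2 mm. The press origin is near (0.478, -0.054) with yaw about -3.1°. The block and clip yaw is about 4.7°. The knob leans to +x, so the hole's mouth does too. I'll push the pin first.

```bash
cat >> h.py <<'E'
PO=np.array([.4778,-.0543]);PY=np.radians(-3.1)
def press(x,y):
    c,s=np.cos(PY),np.sin(PY);return PO+np.array([c*x-s*y,s*x+c*y])
def plan(x,y,z,yaw):
    from scipy.spatial.transform import Rotation as R
    st=arm.get_state();Rc=R.from_euler("xyz",st["ee_rot"]);Rt=R.from_euler("xyz",[np.pi,0,yaw])
    rv=(Rc.inv()*Rt).as_rotvec();d=np.array([x,y,z])-st["eef_pos"]
    print("t",st["t"],"F",st["force"],"w",st["width"],"pos",st["eef_pos"],"rot",st["ee_rot"])
    print("turn units",np.degrees(rv)/8,"shift units after turn",Rt.inv().apply(d)/.025)
E
python3 - <<'E'
from h import *
p=press(0,-.098);print(p);plan(*p,.253,PY-np.pi)
E
```

```text
[ 0.4725 -0.1522]
t 0.8 F [ 0.6829 -0.0248 -0.8435] w 0.08745623252658388 pos [ 0.1603 -0.6557  0.4047] rot [-3.1416 -0.     -2.9017]
turn units [-0.0002 -0.0002  2.1055] shift units after turn [-11.3806  20.7863   6.067 ]
```

Emit:
carry_out --targets '[[[0, 0, 0.7, 0, 0, 0, -1], [0, 0, 0.7, 0, 0, 0, -1], [0, 0, 0.7, 0, 0, 0, -1], [0, 0, 0, -0.55, 1, 0, -1], [0, 0, 0, -0.55, 1, 0, -1], [0, 0, 0, -0.55, 1, 0, -1], [0, 0, 0, -0.55, 1, 0, -1], [0, 0, 0, -0.55, 1, 0, -1], [0, 0, 0, -0.55, 1, 0, -1], [0, 0, 0, -0.55, 1, 0, -1], [0, 0, 0, -0.55, 1, 0, -1], [0, 0, 0, -0.55, 1, 0, -1], [0, 0, 0, -0.55, 1, 0, -1], [0, 0, 0, -0.55, 1, 0, -1], [0, 0, 0, -0.55, 1, 0, -1], [0, 0, 0, -0.55, 1, 0, -1], [0, 0, 0, -0.55, 1, 0, -1], [0, 0, 0, -0.55, 1, 0, -1], [0, 0, 0, -0.55, 1, 0, -1], [0, 0, 0, -0.55, 1, 0, -1]]]' --squeeze 20

```text
t: 3.3
eef_pos: [0.4167, -0.2429, 0.4049]
ee_rot: [-3.142, 0.001, 3.088]
force: [0.3, 0.0, -0.2]
width: 0.0004
```

```bash
python3 - <<'E'
from h import *
p=press(0,-.098);print(p);plan(*p,.253,PY-np.pi);print(arm.get_state()["q"])
E
```

```text
[ 0.4725 -0.1522]
t 3.3 F [ 0.3351  0.0026 -0.1729] w 0.00044830258412960973 pos [ 0.4167 -0.2429  0.4049] rot [-3.1416  0.0006  3.0882]
turn units [-0.0003  0.0044  0.0051] shift units after turn [-2.0305  3.7458  6.0771]
[-0.1188  0.0365 -0.3979 -0.     -1.1357 -1.5054]
```

Emit:
carry_out --targets '[[[0, 0, 0, -0.5, 0.94, 0, -1], [0, 0, 0, -0.5, 0.94, 0, -1], [0, 0, 0, -0.5, 0.94, 0, -1], [0, 0, 0, -0.5, 0.94, 0, -1], [0, 0, 0, 0, 0, 1, -1], [0, 0, 0, 0, 0, 1, -1], [0, 0, 0, 0, 0, 1, -1], [0, 0, 0, 0, 0, 1, -1], [0, 0, 0, 0, 0, 1, -1], [0, 0, 0, 0, 0, 1, -1]]]'

```text
t: 4.55
eef_pos: [0.4714, -0.1526, 0.2541]
ee_rot: [3.142, 0.001, 3.088]
force: [-0.4, 0.0, -0.6]
width: 0.0005
```

```bash
python3 - <<'E'
from h import *
for n,(r0,r1,c0,c1) in {"scene":(190,370,300,500),"top":(220,340,340,500)}.items():
    p,d=arm.grab_frame(n); im=p[r0:r1,c0:c1,::-1]; np.save(f"pics/{n}1.npy",d)
    f=min(780/im.shape[1],590/im.shape[0]);cv2.imwrite(f"pics/{n}1z.png",cv2.resize(im,None,fx=f,fy=f,interpolation=cv2.INTER_CUBIC)); print(n,f)
p=press(0,-.098);plan(*p,.253,PY-np.pi)
E
```

```text
scene 3.2777777777777777
top 4.875
t 4.65 F [-0.9723 -0.1542  0.9033] w 0.00024298889421224505 pos [ 0.4704 -0.1526  0.2526] rot [-3.1414 -0.0043  3.0877]
turn units [-0.0011 -0.0309  0.0016] shift units after turn [-0.0841  0.0207 -0.0165]
```

View pics/scene1z.png

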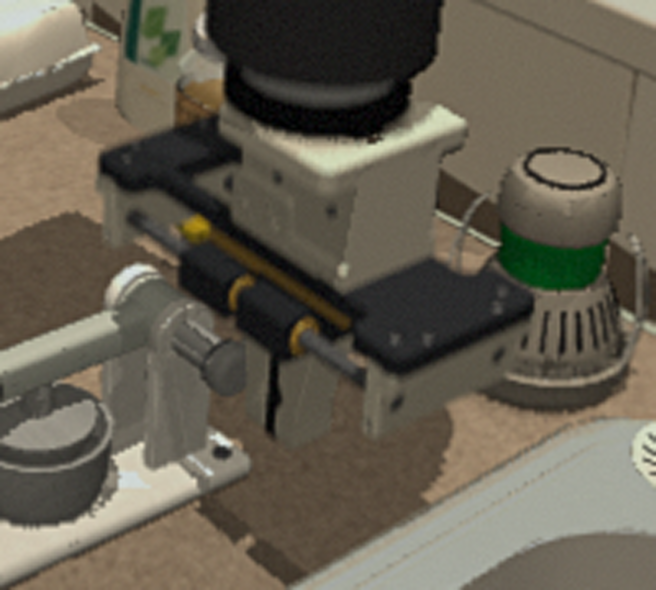

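View pics/top1z.png

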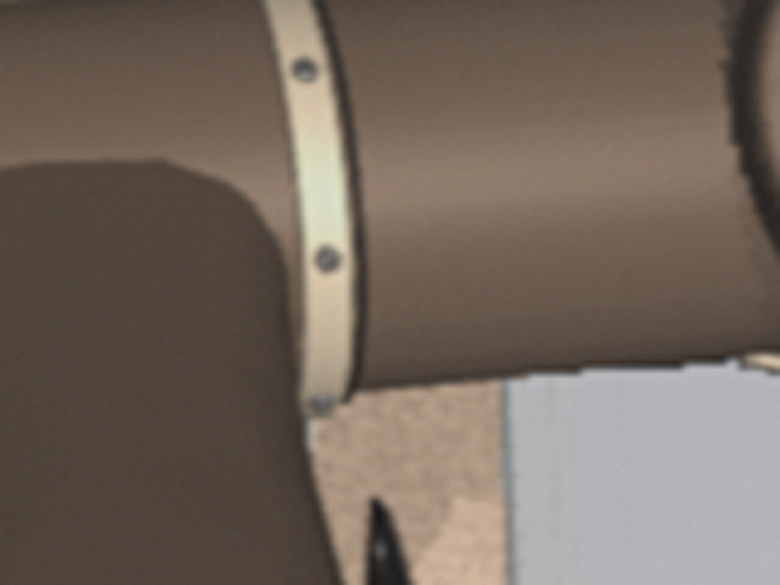

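Emit:
carry_out --targets '[[[0, 0, 0, 0, 0.3, 0, -1], [0, 0, 0, 0, 0.3, 0, -1], [0, 0, 0, 0, 0.2, 0, -1], [0, 0, 0, 0, 0.2, 0, -1], [0, 0, 0, 0, 0.2, 0, -1]]]' --squeeze 30

```text
t: 5.28
eef_pos: [0.4733, -0.1226, 0.2555]
ee_rot: [-3.141, 0.001, 3.089]
force: [0.5, -5.8, 3.2]
width: 0.0004
```

Emit:
carry_out --targets '[[[0, 0, 0, 0, 0.2, 0, -1], [0, 0, 0, 0, 0.2, 0, -1]]]'

```text
t: 5.52
eef_pos: [0.4738, -0.1127, 0.2555]
ee_rot: [-3.141, 0.001, 3.089]
force: [0.5, -5.3, 3.1]
width: 0.0002
```

Emit:
carry_out --targets '[[[0, 0, 0, 0, 0.1, 0, -1], [0, 0, 0, 0, 0.1, 0, -1]]]'

```text
t: 5.78
eef_pos: [0.4741, -0.1078, 0.2555]
ee_rot: [-3.141, 0.001, 3.089]
force: [-0.4, -14.5, 4.5]
width: -0.0
```

Emit:
carry_out --targets '[[[0, 0, 0, 0, 0.1, 0, -1], [0, 0, 0, 0, 0.1, 0, -1]]]'

```text
t: 6.02
eef_pos: [0.4741, -0.1059, 0.2558]
ee_rot: [-3.134, -0.001, 3.09]
force: [4.6, -47.1, 2.2]
width: -0.0
```

The force jumped to about 47 N at the hard stop, so the pin is home. Next I back off and go up towards the clip.

Emit:
carry_out --targets '[[[0, 0, 0, 0, -0.5, 0, -1], [0, 0, 0, 0, -0.7, 0, -1], [0, 0, 0, 0, 0, -1, -1], [0, 0, 0, 0, 0, -1, -1], [0, 0, 0, 0, 0, -1, 0], [0, 0, 0, 0, 0.5, -1, 0], [0, 0, 0, 0, 1, 0, 0], [0, 0, 0, 0, 1, 0, 0], [0, 0, 0, 0, 1, 0, 0], [0, 0, 0, 0, 1, 0, 0], [0, 0, 0, 0, 1, 0, 0], [0, 0, 0, 0, 1, 0, 0]]]'

```text
t: 7.52
eef_pos: [0.4808, 0.0308, 0.3547]
ee_rot: [3.141, -0.0, 3.088]
force: [-0.2, -0.4, -0.3]
width: 0.0439
```

```bash
python3 - <<'E'
from h import *
for n,(r0,r1,c0,c1) in {"scene":(210,350,250,420),"top":(220,340,340,500)}.items():
    p,d=arm.grab_frame(n); cv2.imwrite(f"pics/{n}2.png",p[:,:,::-1]);im=p[r0:r1,c0:c1,::-1]; np.save(f"pics/{n}2.npy",d)
    f=min(780/im.shape[1],590/im.shape[0]);cv2.imwrite(f"pics/{n}2z.png",cv2.resize(im,None,fx=f,fy=f,interpolation=cv2.INTER_CUBIC)); print(n,f)
yb=np.radians(4.8)
plan(.4943,.1852,.2393,yb-np.pi)
E
```

```text
scene 4.214285714285714
top 4.875
t 7.625 F [ 0.0078  0.0393 -0.1217] w 0.04370888898114494 pos [0.4811 0.0315 0.3547] rot [3.1407 0.0002 3.0902]
turn units [ 0.0066  0.0022 -0.9683] shift units after turn [-1.0389  6.0806  4.617 ]
```

View pics/scene2z.png

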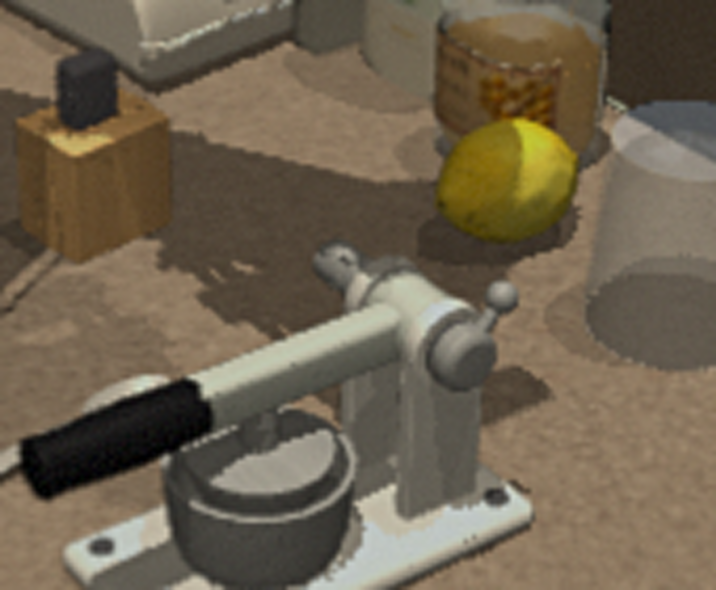

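View pics/top2z.png

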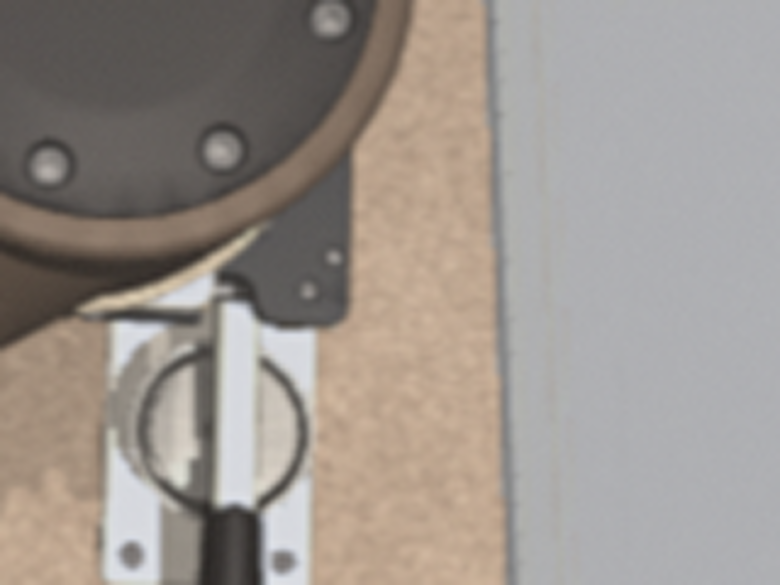

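The pin head now sits against the cheek, the free end sticks out past the +y cheek with the hole's mouth showing, and the knob still leans to +x. Now I move over the clip.

Emit:
carry_out --targets '[[[0, 0, -0.97, 0, 0, 0, 0], [0, 0, 0, -0.17, 1, 0, 0], [0, 0, 0, -0.17, 1, 0, 0], [0, 0, 0, -0.17, 1, 0, 0], [0, 0, 0, -0.17, 1, 0, 0], [0, 0, 0, -0.17, 1, 0, 0], [0, 0, 0, -0.17, 1, 0, 0], [0, 0, 0, 0, 0.08, 0, 0]]]'

```text
t: 8.62
eef_pos: [0.4942, 0.1846, 0.3545]
ee_rot: [3.141, -0.0, -3.058]
force: [0.5, 0.4, -0.5]
width: 0.044
```

```bash
python3 - <<'E'
from h import *
plan(.4943,.1852,.2390,np.radians(4.8)-np.pi)
p,d=arm.grab_frame("scene");im=p[150:300,180:380,::-1];cv2.imwrite("pics/s3z.png",cv2.resize(im,None,fx=3.9,fy=3.9,interpolation=cv2.INTER_CUBIC))
E
```

```text
t 8.625 F [ 0.4981  0.3841 -0.4563] w 0.04400342569746143 pos [0.4942 0.1846 0.3545] rot [ 3.1415 -0.0002 -3.0583]
turn units [ 0.0009 -0.0012 -0.0032] shift units after turn [-0.005   0.0225  4.6198]
```

View pics/s3z.png

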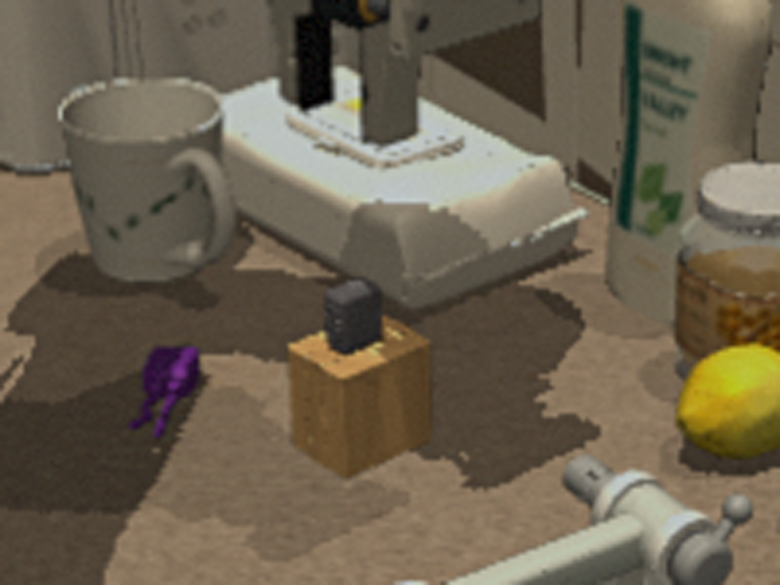

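Emit:
carry_out --targets '[[[0, 0, 0, 0, 0, 1, 0], [0, 0, 0, 0, 0, 1, 0], [0, 0, 0, 0, 0, 1, 0], [0, 0, 0, 0, 0, 1, 0], [0, 0, 0, 0, 0, 0.6, 0], [0, 0, 0, 0, 0, 0, 0], [0, 0, 0, 0, 0, 0, -1], [0, 0, 0, 0, 0, 0, -1], [0, 0, 0, 0, 0, 0, -1], [0, 0, 0, 0, 0, 0, -1]]]' --squeeze 40

```text
t: 9.93
eef_pos: [0.4944, 0.1844, 0.2405]
ee_rot: [3.139, 0.002, -3.06]
force: [-2.1, 5.8, 2.1]
width: 0.0157
```

Emit:
carry_out --targets '[[[0, 0, 0, 0, 0, 0, -1]]]'

```text
t: 10.05
eef_pos: [0.4944, 0.1845, 0.2405]
ee_rot: [3.139, 0.002, -3.059]
force: [-2.6, 6.3, 2.9]
width: 0.0156
```

Emit:
carry_out --targets '[[[0, 0, 0, 0, 0, -0.4, -1], [0, 0, 0, 0, 0, -0.6, -1], [0, 0, 0, 0, 0, -0.9, -1], [0, 0, 0, 0, 0, -0.9, -1], [0, 0, 0, 0, 0, -0.9, -1], [0, 0, 0, 0, 0, -0.9, -1], [0, 0, 0, 0, 0, 0, -1]]]'

```text
t: 10.92
eef_pos: [0.4944, 0.1833, 0.3571]
ee_rot: [3.14, 0.003, -3.059]
force: [0.5, -1.0, -1.7]
width: 0.0156
```

```bash
python3 - <<'E'
from h import *
plan(.4943,.1852,.3555,np.radians(4.8)-np.pi)
for n,(r0,r1,c0,c1) in {"scene":(100,300,180,440),"top":(200,320,200,360)}.items():
    p,d=arm.grab_frame(n); cv2.imwrite(f"pics/{n}4.png",p[:,:,::-1]);im=p[r0:r1,c0:c1,::-1]; np.save(f"pics/{n}4.npy",d)
    f=min(780/im.shape[1],590/im.shape[0]);cv2.imwrite(f"pics/{n}4z.png",cv2.resize(im,None,fx=f,fy=f,interpolation=cv2.INTER_CUBIC)); print(n,f)
for q in["clip_tip","clip_seat","bow_throat","clip","pin_hole"]:
    for n in ("scene","top"):
        print(q,n,[(np.round(x["point"],1),round(x["conf"],2)) for x in arm.landmark_of(n,q)[:4]])
E
```

```text
t 10.925 F [ 0.548  -1.0487 -1.6734] w 0.015626321152450717 pos [0.4944 0.1833 0.3571] rot [ 3.1397  0.0034 -3.0595]
turn units [ 0.0136  0.0245 -0.0118] shift units after turn [-0.0044  0.0778  0.0635]
scene 2.95
top 4.875
clip_tip scene [(array([207.7, 266.3]), 0.72), (array([259.8, 218.6]), 0.7)]
clip_tip top [(array([304.8, 231. ]), 0.57), (array([166.3, 294.4]), 0.36)]
clip_seat scene [(array([255.9, 224.3]), 0.62), (array([192.5, 267.3]), 0.49)]
clip_seat top [(array([295.4, 221.7]), 0.69)]
bow_throat scene [(array([199.8, 272.1]), 0.53), (array([256.4, 222.3]), 0.49)]
bow_throat top [(array([301.2, 219. ]), 0.44)]
clip scene [(array([179.6, 273.9]), 0.54), (array([248.4, 224.9]), 0.45)]
clip top []
pin_hole scene [(array([278. , 334.2]), 0.58)]
pin_hole top []
```

View pics/scene4z.png

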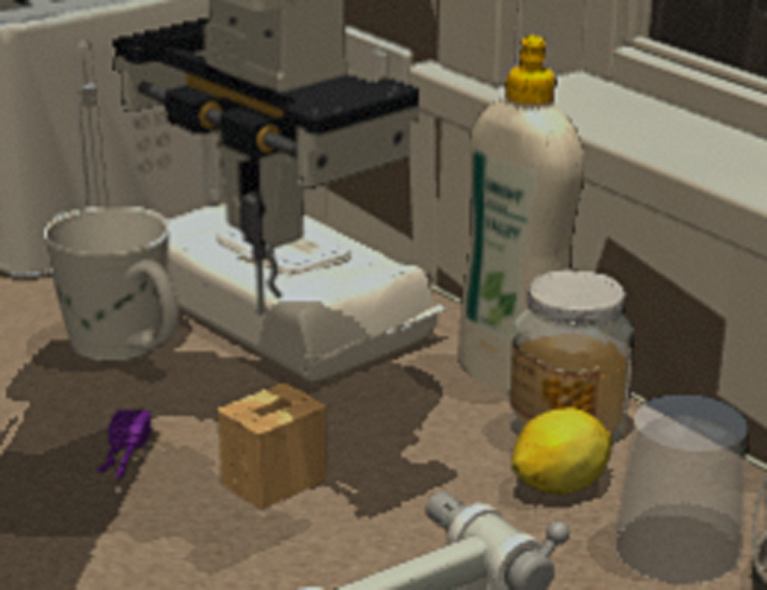

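View pics/top4.png

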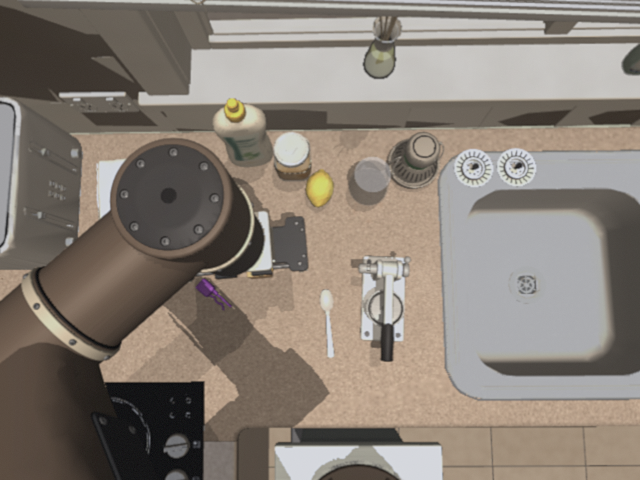

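```bash
python3 - <<'E'
from h import *
T=cloud("top",np.load("pics/top4.npy"));S=cloud("scene",np.load("pics/scene4.npy"));S2=cloud("scene",np.load("pics/scene2.npy"))
for nm,P in(("top",T),("scene",S)):
    m=np.all((P>[.45,-.028,.07])&(P<[.51,.02,.12]),axis=-1);q=P[m];print(nm,"free end",len(q),np.percentile(q,[3,97],0),np.median(q,0))
    for y0 in(-.028,-.022,-.016,-.01,-.004):
        s=q[(q[:,1]>y0)&(q[:,1]<y0+.006)]
        if len(s)>3:print(y0,len(s),"x",s[:,0].min(),s[:,0].max(),"zmax",s[:,2].max(),"x at top",np.median(s[s[:,2]>s[:,2].max()-.003][:,0]))
    m=np.all((P>[.45,-.12,.06])&(P<[.52,-.078,.13]),axis=-1);q=P[m];print("head",len(q),np.percentile(q,[3,97],0))
    q=q[q[:,2]<.1];print(np.percentile(q,[3,97],0))
for rc in[(205,268.5),(207.7,266.3)]:
    print(atz("scene",rc,.1264))
c,s=np.cos(np.radians(4.7)),np.sin(np.radians(4.7))
st=arm.get_state()["eef_pos"]
for dx in(-.005,):
    print("pred",proj("scene",[st[0]+dx*c,st[1]+dx*s,.1264]))
for n,b in(("scene",(170,230,240,300)),("top",(240,300,340,420)),("scene",(250,320,310,400))):
    im=cv2.imread(f"pics/{n}4.png")[b[0]:b[1],b[2]:b[3]];f=min(780/im.shape[1],590/im.shape[0])
    cv2.imwrite(f"pics/{n}4y{b[0]}.png",cv2.resize(im,None,fx=f,fy=f,interpolation=cv2.INTER_CUBIC));print(n,f)
h=press(0,.038);print("hole exp",h,proj("top",[*h,.094]),proj("scene",[*h,.085]))
E
```

```text
top free end 147 [[ 0.4716 -0.0265  0.0854]
 [ 0.4888 -0.0015  0.096 ]] [ 0.4799 -0.014   0.0921]
-0.028 32 x 0.4713158389254275 0.4874310044549073 zmax 0.09761279045964055 x at top 0.47958685346333907
-0.022 33 x 0.47150066034741706 0.48774265395851024 zmax 0.09790836408176495 x at top 0.4778315897277582
-0.016 33 x 0.47283457732451106 0.4894434500746338 zmax 0.0980485513423981 x at top 0.4780057438787485
-0.01 32 x 0.47316002891578623 0.48975275178421385 zmax 0.09546432820265072 x at top 0.4798854156172967
-0.004 17 x 0.47322639535520095 0.48788445461966157 zmax 0.09485399611982304 x at top 0.48016187577522695
head 136 [[ 0.4655 -0.0908  0.0872]
 [ 0.4974 -0.0792  0.1114]]
[[ 0.4654 -0.0909  0.0865]
 [ 0.488  -0.0789  0.0995]]
scene free end 113 [[ 0.4722 -0.0261  0.0816]
 [ 0.4849 -0.0044  0.094 ]] [ 0.4753 -0.0149  0.091 ]
-0.028 22 x 0.4711842497279769 0.483923459230095 zmax 0.09405288921376892 x at top 0.47816274056015284
-0.022 27 x 0.4711817854458837 0.4849339201126544 zmax 0.09469460018672271 x at top 0.47919563198561826
-0.016 30 x 0.4721882402545448 0.48585961438693986 zmax 0.09473742340861907 x at top 0.4800564888915692
-0.01 31 x 0.4721524855526158 0.4873020167399696 zmax 0.09387060607836195 x at top 0.4800397479926146
head 367 [[ 0.4639 -0.0934  0.0621]
 [ 0.4958 -0.0782  0.1088]]
[[ 0.4635 -0.0935  0.0617]
 [ 0.4887 -0.0782  0.0986]]
[0.4952 0.187  0.1264]
[0.4857 0.1799 0.1264]
pred [[266.9593 206.6471]]
scene 9.833333333333334
top 9.75
scene 8.428571428571429
hole exp [ 0.4799 -0.0164] [[367.4706 268.0156]] [[331.5862 274.279 ]]
```

View pics/scene4y170.png

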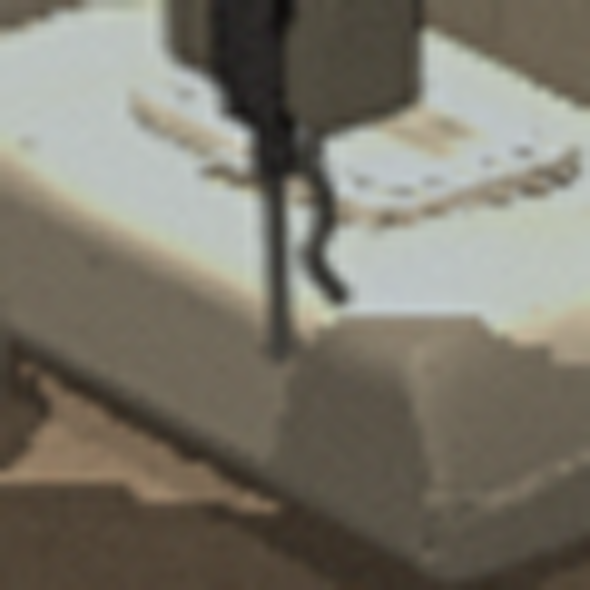

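View pics/top4y240.png

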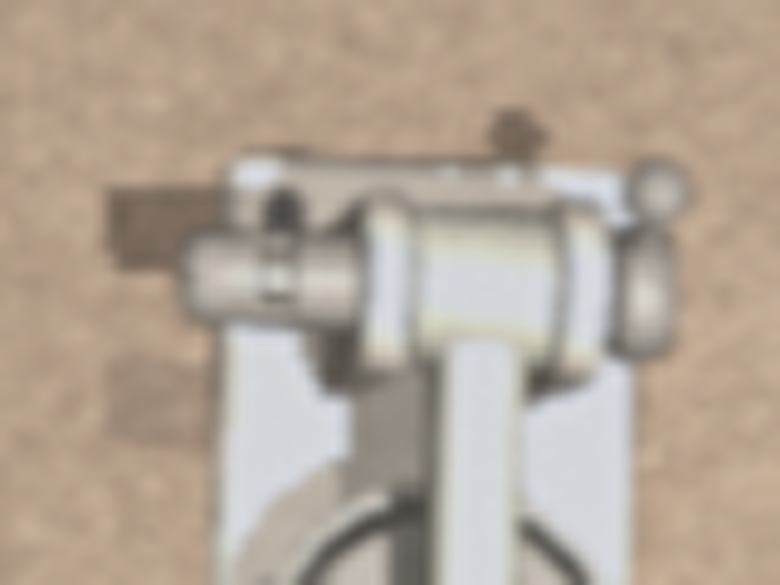

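View pics/scene4y250.png

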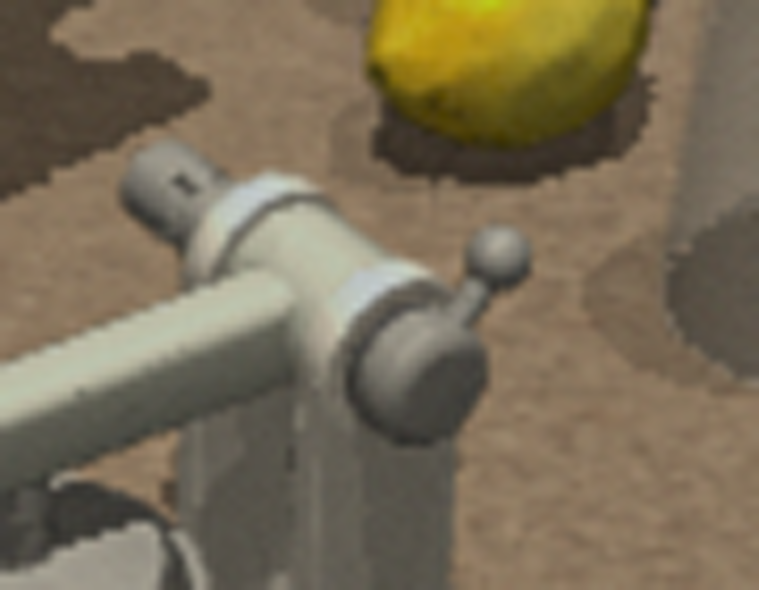

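```bash
python3 - <<'E'
from h import *
def P(x,y,z): return np.array([*press(x,y),z])
for nm,p in dict(plus=P(.0058,.038,.0919),minus=P(-.0058,.038,.0919),top=P(0,.038,.094),axis_end=P(0,.055,.085),topend=P(0,.055,.094),knob_p=P(.0206,-.0305,.1095),knob_m=P(-.0206,-.0305,.1095),silh_up=P(.0064,.038,.0914),silh_dn=P(-.0064,.038,.0786),cx_p=P(.009,.038,.085),cx_m=P(-.009,.038,.085)).items():
    s=proj("scene",p)[0];t=proj("top",p)[0]
    print(nm,"scene zoom(c,r)",(s-[310,250])*8.43,"top zoom",(t-[340,240])*9.75)
im=cv2.imread("pics/top4.png")[255:285,355:385];cv2.imwrite("pics/t4q.png",cv2.resize(im,None,fx=19,fy=19,interpolation=cv2.INTER_NEAREST))
im=cv2.imread("pics/scene2.png")[260:290,320:350];cv2.imwrite("pics/s2q.png",cv2.resize(im,None,fx=19,fy=19,interpolation=cv2.INTER_NEAREST))
E
```

```text
plus scene zoom(c,r) [207.2006 165.1926] top zoom [267.8922 242.9424]
minus scene zoom(c,r) [158.2856 183.3402] top zoom [265.7952 305.3644]
top scene zoom(c,r) [183.0823 164.9298] top zoom [267.8384 273.1519]
axis_end scene zoom(c,r) [130.259 165.59 ] top zoom [172.4015 273.1602]
topend scene zoom(c,r) [131.1058 126.1652] top zoom [175.7272 268.97  ]
knob_p scene zoom(c,r) [499.4668 225.018 ] top zoom [656.3296 170.0419]
knob_m scene zoom(c,r) [320.0195 295.8928] top zoom [651.0297 396.5486]
silh_up scene zoom(c,r) [209.6447 166.4681] top zoom [267.7641 239.9696]
silh_dn scene zoom(c,r) [154.2925 242.8763] top zoom [259.5092 314.1882]
cx_p scene zoom(c,r) [219.5974 190.5619] top zoom [265.2285 229.2915]
cx_m scene zoom(c,r) [143.9678 218.9189] top zoom [261.9906 325.4362]
```

View pics/t4q.png

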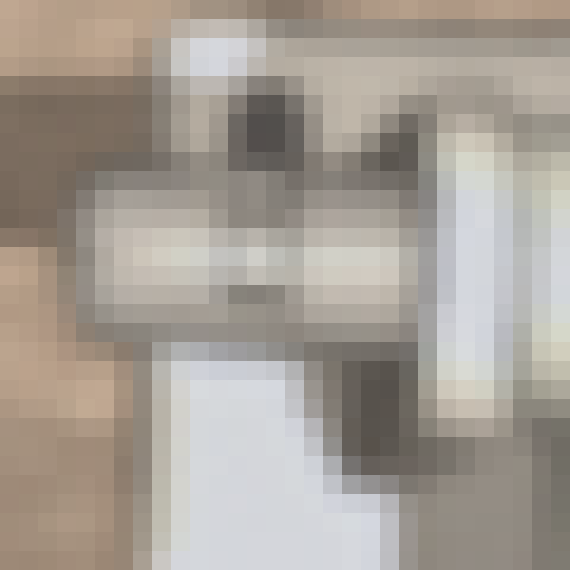

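View pics/s2q.png

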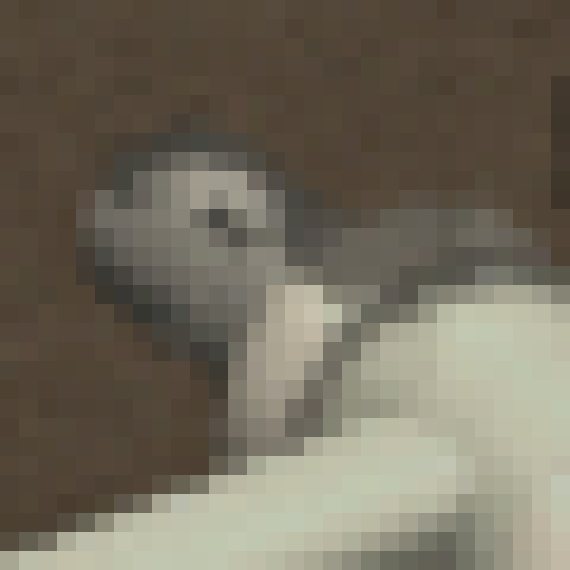

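```bash
python3 - <<'E'
from h import *
np.set_printoptions(precision=1,suppress=True,linewidth=160)
T=cloud("top",np.load("pics/top4.npy"))*1000
print("z rows262-276 cols 358-378");print(T[262:276,358:378,2].round(0))
T=cloud("scene",np.load("pics/scene2.npy"))*1000
print(T[264:284,322:342,2].round(0))
S=cloud("top",np.load("pics/top4.npy"))*1000
print("knob",);
m=(S[...,2]>100)&(S[...,1]<-75)&(S[...,1]>-110)&(S[...,0]>470)&(S[...,0]<530);print(S[m].round(0))
T=cloud("scene",np.load("pics/scene4.npy"))*1000
m=(T[...,2]>102)&(T[...,1]<-75)&(T[...,1]>-120)&(T[...,0]>470)&(T[...,0]<530);print(T[m].round(0)[::3])
E
```

```text
z rows262-276 cols 358-378
[[ 1. -2. -2.  1.  0.  5.  9. 16. 13. 13. 12. 12. 12. 14. 12.  9. 14. nan 68. 86.]
 [-4.  1. -3. 88. 86. 87. 89. 89. 11. 13. 14. 12. 15. 10.  8. 12. 28. 48. 69. 85.]
 [ 1. 91. 87. 92. 92. 89. 93. 92. 90. 89. 88. 87. 89. 90. 92. 90. 88. 91. 90. 92.]
 [-1. 91. 91. 94. 93. 92. 93. 93. 92. 88. 88. 86. 94. 92. 92. 93. 94. 94. 90. 93.]
 [ 0. 88. 93. 91. 95. 93. 93. 92. 92. 84. 87. 86. 91. 93. 98. 92. 95. 95. 93. 93.]
 [-1. 89. 91. 93. 94. 94. 93. 95. 94. 96. 94. 93. 92. 94. 95. 94. 92. 93. 94. 96.]
 [-4. 90. 92. 95. 95. 95. 95. 96. 95. 93. 94. 98. 93. 93. 98. 94. 95. 94. 95. 92.]
 [ 2. 90. 95. 94. 94. 92. 93. 95. 92. 93. 91. 93. 93. 92. 95. 94. 96. 94. 96. 91.]
 [-1. 91. 91. 93. 94. 93. 95. 96. 93. 92. 93. 95. 93. 92. 91. 92. 93. 94. 92. 93.]
 [-2. 88. 90. 91. 91. 93. 90. 91. 98. 92. 92. 91. 91. 93. 92. 92. 92. 93. 94. 90.]
 [-0. -2. 88. 88. 89. 87. 89. 92. 88. 88. 88. 90. 88. 90. 90. 91. 89. 90. 89. 91.]
 [ 2. -0.  1. -1.  0. 10. 14. 12. 13. 13. 86. 84. 82. 85. 85. 87. 89. 87. 89. 91.]
 [-2. -2.  1. -0. -1. 11.  9. 10. 15. 16. 11. 10. 12. 14. 11. 19. 38. 58. 76.
[... 2843 characters left out ...]
88. -88. 111.]
 [487. -84. 104.]
 [488. -87. 100.]
 [486. -76. 101.]
 [486. -85. 100.]
 [486. -88. 101.]
 [484. -76. 101.]
 [482. -75. 102.]
 [482. -77. 105.]
 [481. -76. 101.]
 [481. -77. 101.]
 [479. -75. 102.]
 [479. -77. 100.]
 [477. -75. 101.]
 [477. -77. 102.]
 [477. -83. 100.]
 [477. -86. 100.]
 [475. -75. 102.]
 [475. -77. 104.]
 [473. -77. 102.]
 [472. -75. 102.]
 [471. -77. 103.]]
[[492. -85. 110.]
 [498. -86. 108.]
 [492. -86. 109.]
 [496. -89. 109.]
 [491. -83. 106.]
 [491. -89. 109.]
 [496. -91. 108.]
 [488. -88. 108.]
 [491. -92. 109.]
 [497. -92. 106.]
 [488. -90. 107.]
 [494. -91. 106.]
 [481. -78. 102.]
 [491. -90. 104.]
 [495. -92. 103.]
 [488. -91. 104.]
 [495. -92. 102.]]
```

The depth map shows a dip of about 5 mm at the mouth, at top rows 264–266 and cols 367–369. That is on the +x side, where I predicted it, and the knob (x about 0.495) agrees. The straight leg is on the -x side of the grip and the bow on +x. Now I move over the mouth.

```bash
python3 - <<'E'
from h import *
p=press(.0102,.0375);print(p);plan(*p,.338,PY-np.pi)
print(atz("top",(265,368),.0905),press(.0058,.038))
E
```

```text
[ 0.49   -0.0174]
t 11.525 F [ 0.068  -0.2559 -0.7926] w 0.015734478858044524 pos [0.4941 0.1833 0.3545] rot [-3.1414 -0.0002 -3.0596]
turn units [-0.0016 -0.0017  0.9751] shift units after turn [-0.271  -8.0247  0.6591]
[ 0.4856 -0.0177  0.0905] [ 0.4856 -0.0167]
```

Emit:
carry_out --targets '[[[0, 0, 0.5, 0, -0.4, 0, -1], [0, 0, 0.47, 0, -0.6, 0, -1], [0, 0, 0, -0.04, -0.9, 0, -1], [0, 0, 0, -0.04, -1, 0, -1], [0, 0, 0, -0.04, -1, 0, -1], [0, 0, 0, -0.04, -1, 0, -1], [0, 0, 0, -0.04, -1, 0, -1], [0, 0, 0, -0.04, -0.9, 0, -1], [0, 0, 0, -0.04, -0.7, 0, -1], [0, 0, 0, 0, -0.5, 0, -1], [0, 0, 0, 0, 0, 0.3, -1], [0, 0, 0, 0, 0, 0.36, -1], [0, 0, 0, 0, 0, 0, -1]]]'

```text
t: 13.15
eef_pos: [0.4924, -0.0164, 0.337]
ee_rot: [-3.141, -0.002, 3.089]
force: [0.3, -0.3, -0.7]
width: 0.0157
```

```bash
python3 - <<'E'
from h import *
p=press(.0102,.0375);print(p);plan(*p,.338,PY-np.pi)
for n,(r0,r1,c0,c1) in {"scene":(210,300,290,410)}.items():
    p,d=arm.grab_frame(n); cv2.imwrite(f"pics/{n}5.png",p[:,:,::-1]);im=p[r0:r1,c0:c1,::-1]; np.save(f"pics/{n}5.npy",d)
    f=min(780/im.shape[1],590/im.shape[0]);cv2.imwrite(f"pics/{n}5z.png",cv2.resize(im,None,fx=f,fy=f,interpolation=cv2.INTER_CUBIC)); print(n,f)
E
```

```text
[ 0.49   -0.0174]
t 13.15 F [ 0.2823 -0.3287 -0.7123] w 0.015669092446956863 pos [ 0.4924 -0.0164  0.337 ] rot [-3.141  -0.0019  3.0888]
turn units [-0.0044 -0.0138  0.0096] shift units after turn [ 0.095  -0.0435 -0.039 ]
scene 6.5
```

View pics/scene5z.png

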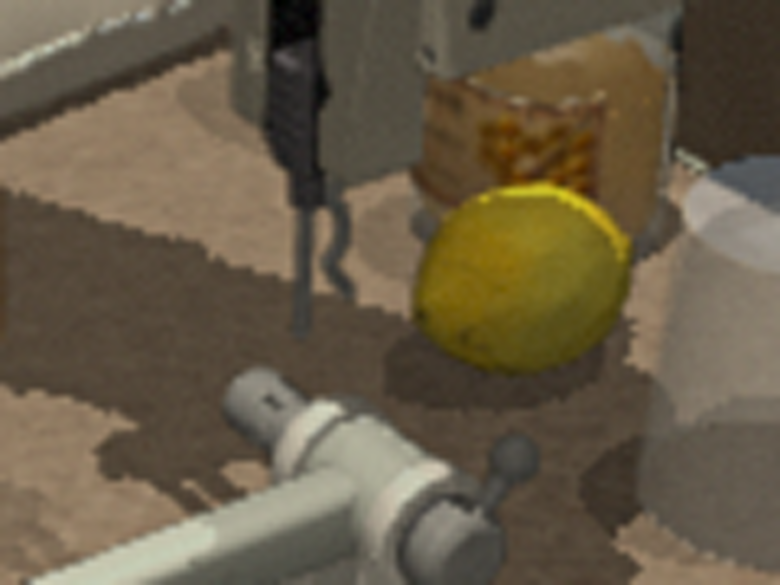

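```bash
python3 - <<'E'
from h import *
print("tip pred",proj("scene",[.4877,-.0161,.1063]),"obs 336.5 261.5")
for nm,(x,y,z) in dict(mouth=(.0058,.038,.0919),endtop=(0,.055,.094),cheektop=(0,.018,.102),knob=(.0206,-.0305,.1095),lipL=(.0032,.038,.0934)).items(): print(nm,proj("scene",[*press(x,y),z]))
im=cv2.imread("pics/scene5.png")[250:290,315:375];cv2.imwrite("pics/s5q.png",cv2.resize(im,None,fx=13,fy=13,interpolation=cv2.INTER_NEAREST))
E
```

```text
tip pred [[335.5716 261.4407]] obs 336.5 261.5
mouth [[334.579  269.5958]]
endtop [[325.5523 264.9662]]
cheektop [[339.3318 270.8576]]
knob [[369.2487 276.6925]]
lipL [[333.3082 269.2884]]
```

View pics/s5q.png

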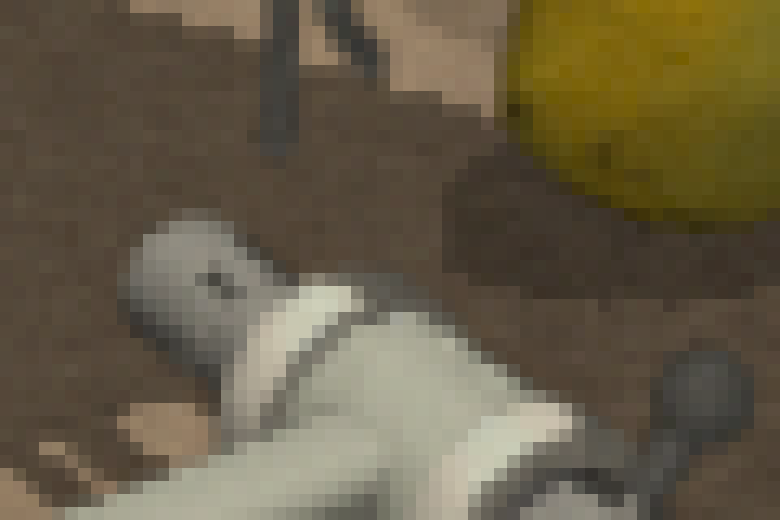

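Emit:
carry_out --targets '[[[0, 0, 0, 0.09, 0, 0.1, -1], [0, 0, 0, 0, 0, 0.14, -1], [0, 0, 0, 0, 0, 0.14, -1], [0, 0, 0, 0, 0, 0, -1]]]'

```text
t: 13.7
eef_pos: [0.4904, -0.0167, 0.3283]
ee_rot: [-3.141, -0.001, 3.088]
force: [-0.8, 0.5, -0.7]
width: 0.0157
```

Emit:
carry_out --targets '[[[0, 0, 0, 0, 0, 0.06, -1], [0, 0, 0, 0, 0, 0.06, -1]]]'

```text
t: 13.95
eef_pos: [0.4905, -0.0167, 0.3257]
ee_rot: [3.142, 0.0, 3.088]
force: [0.6, -0.6, -0.6]
width: 0.0156
```

Emit:
carry_out --targets '[[[0, 0, 0, 0, 0, 0.06, -1], [0, 0, 0, 0, 0, 0.04, -1]]]'

```text
t: 14.2
eef_pos: [0.4904, -0.0167, 0.3231]
ee_rot: [-3.142, -0.0, 3.088]
force: [-0.1, 0.3, -0.4]
width: 0.0156
```

Emit:
carry_out --targets '[[[0, 0, 0, 0, 0, 0.04, -1], [0, 0, 0, 0, 0, 0.04, -1]]]'

```text
t: 14.45
eef_pos: [0.4907, -0.0167, 0.3213]
ee_rot: [-3.141, 0.001, 3.088]
force: [0.8, -0.1, 0.3]
width: 0.0159
```

Emit:
carry_out --targets '[[[0, 0, 0, 0, 0, 0.03, -1], [0, 0, 0, 0, 0, 0.03, -1]]]'

```text
t: 14.7
eef_pos: [0.4906, -0.0168, 0.3198]
ee_rot: [-3.141, 0.0, 3.088]
force: [1.2, -3.6, -0.8]
width: 0.0158
```

Emit:
carry_out --targets '[[[0, 0, 0, 0, -0.02, 0, -1], [0, 0, 0, 0, 0, 0, -1]]]'

```text
t: 14.95
eef_pos: [0.4901, -0.0175, 0.3194]
ee_rot: [-3.141, -0.001, 3.088]
force: [0.4, -4.2, -0.1]
width: 0.0156
```

Emit:
carry_out --targets '[[[0, 0, 0, 0, -0.02, 0.04, -1], [0, 0, 0, 0, 0, 0, -1]]]'

```text
t: 15.2
eef_pos: [0.4903, -0.0178, 0.3185]
ee_rot: [-3.141, -0.0, 3.088]
force: [0.4, -2.7, -2.5]
width: 0.0158
```

Emit:
carry_out --targets '[[[0, 0, 0, 0, -0.03, 0, -1], [0, 0, 0, 0, 0, 0, -1]]]'

```text
t: 15.45
eef_pos: [0.4904, -0.0183, 0.3186]
ee_rot: [3.141, 0.0, 3.088]
force: [0.3, -0.5, 0.0]
width: 0.0157
```

```bash
python3 - <<'E'
from h import *
p,d=arm.grab_frame("scene"); cv2.imwrite("pics/scene6.png",p[:,:,::-1]);im=p[210:300,290:410,::-1]
cv2.imwrite("pics/scene6z.png",cv2.resize(im,None,fx=6.5,fy=6.5,interpolation=cv2.INTER_CUBIC))
print(arm.get_state()["force"],arm.get_state()["moment"],arm.get_state()["eef_pos"])
E
```

```text
[ 0.3532 -0.6729 -0.8791] [-0.3666 -0.0444  0.0221] [ 0.4904 -0.0183  0.3187]
```

View pics/scene6z.png

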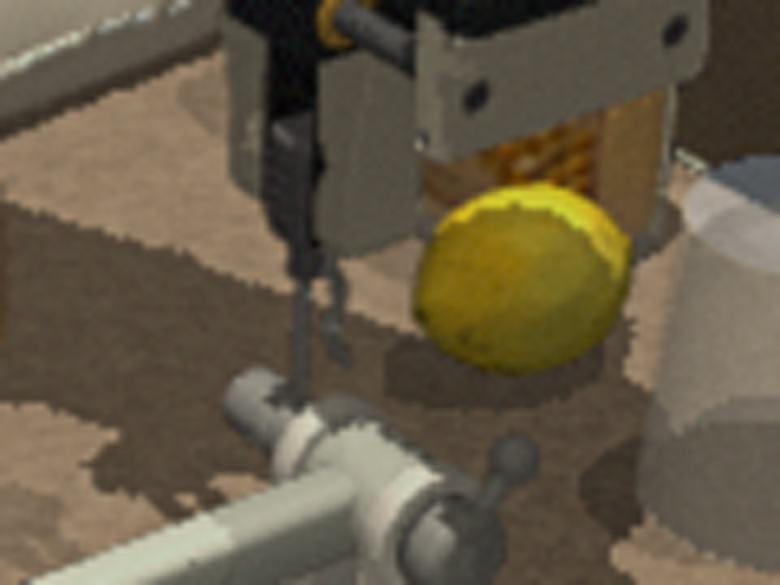

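Small side forces in y, which eased once I shifted -y, and no vertical resistance below the mouth height: the tip is inside. Next I move level towards -x to turn the pin upright.

Emit:
carry_out --targets '[[[0, 0, 0, 0.04, 0, 0, -1], [0, 0, 0, 0.04, 0, 0, -1]]]'

```text
t: 15.75
eef_pos: [0.4886, -0.0182, 0.3189]
ee_rot: [3.141, 0.001, 3.088]
force: [1.6, -0.7, -1.0]
width: 0.0158
```

Emit:
carry_out --targets '[[[0, 0, 0, 0.04, 0, 0, -1], [0, 0, 0, 0.04, 0, 0, -1]]]'

```text
t: 16.0
eef_pos: [0.4863, -0.0182, 0.3187]
ee_rot: [3.141, 0.0, 3.088]
force: [1.1, -0.5, -0.5]
width: 0.0158
```

Emit:
carry_out --targets '[[[0, 0, 0, 0.04, 0, 0, -1], [0, 0, 0, 0.02, 0, 0, -1]]]'

```text
t: 16.25
eef_pos: [0.4846, -0.0182, 0.3185]
ee_rot: [3.142, -0.001, 3.088]
force: [0.7, 0.2, 0.1]
width: 0.0156
```

```bash
python3 - <<'E'
from h import *
p,d=arm.grab_frame("scene"); cv2.imwrite("pics/scene7.png",p[:,:,::-1]);im=p[210:300,290:410,::-1]
cv2.imwrite("pics/scene7z.png",cv2.resize(im,None,fx=6.5,fy=6.5,interpolation=cv2.INTER_CUBIC))
print(arm.get_state()["force"],arm.get_state()["moment"],arm.get_state()["eef_pos"])
E
```

```text
[-1.1364 -0.1994 -0.5538] [0.023  0.2725 0.0229] [ 0.4846 -0.0182  0.3185]
```

View pics/scene7z.png

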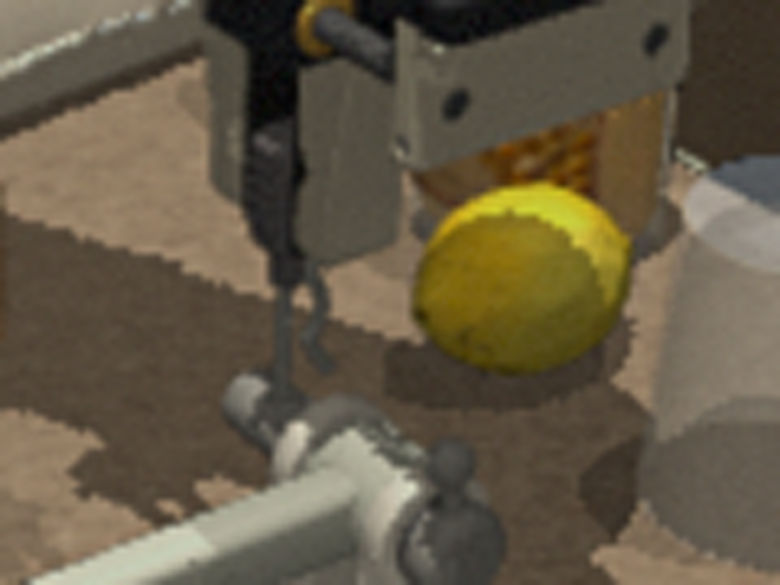

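```bash
python3 - <<'E'
from h import *
for a in(.7,.3,.1,0,-.1,-.2):
    print(a,proj("scene",[*press(.028*np.sin(a),-.0305),.085+.028*np.cos(a)]))
im=cv2.imread("pics/scene7.png")[260:305,335:385];cv2.imwrite("pics/s7q.png",cv2.resize(im,None,fx=12,fy=12,interpolation=cv2.INTER_NEAREST))
E
```

```text
0.7 [[367.8442 278.8962]]
0.3 [[363.0675 277.9227]]
0.1 [[360.2882 278.4148]]
0 [[358.8484 278.9045]]
-0.1 [[357.3948 279.5515]]
-0.2 [[355.9428 280.3499]]
```

View pics/s7q.png

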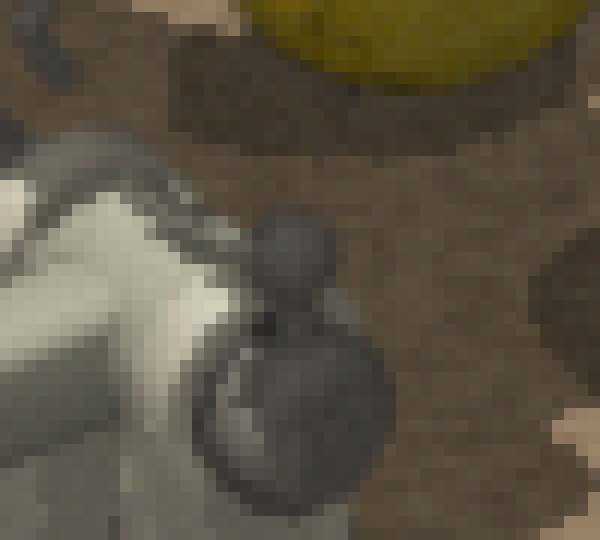

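Emit:
carry_out --targets '[[[0, 0, 0, 0, 0, 0.06, -1], [0, 0, 0, 0, 0, 0.06, -1]]]'

```text
t: 16.55
eef_pos: [0.4847, -0.0182, 0.3154]
ee_rot: [-3.142, -0.0, 3.088]
force: [-0.7, 0.0, 0.1]
width: 0.0159
```

Emit:
carry_out --targets '[[[0, 0, 0, 0, 0, 0.06, -1], [0, 0, 0, 0, 0, 0.06, -1]]]'

```text
t: 16.8
eef_pos: [0.4849, -0.0182, 0.3125]
ee_rot: [-3.142, 0.0, 3.088]
force: [0.0, -0.1, -0.7]
width: 0.016
```

Emit:
carry_out --targets '[[[0, 0, 0, 0, 0, 0.06, -1], [0, 0, 0, 0, 0, 0.06, -1]]]'

```text
t: 17.05
eef_pos: [0.485, -0.0181, 0.3097]
ee_rot: [3.142, 0.0, 3.088]
force: [-0.2, -0.1, -0.7]
width: 0.0155
```

Emit:
carry_out --targets '[[[0, 0, 0, 0, 0, 0.06, -1], [0, 0, 0, 0, 0, 0.06, -1]]]'

```text
t: 17.3
eef_pos: [0.485, -0.0181, 0.3066]
ee_rot: [3.142, 0.0, 3.088]
force: [-0.2, -0.8, 0.0]
width: 0.0156
```

Emit:
carry_out --targets '[[[0, 0, 0, 0, 0, 0.06, -1], [0, 0, 0, 0, 0, 0.04, -1]]]'

```text
t: 17.55
eef_pos: [0.4852, -0.0181, 0.3044]
ee_rot: [3.142, 0.001, 3.088]
force: [2.0, -1.0, 1.8]
width: 0.0156
```

Emit:
carry_out --targets '[[[0, 0, 0, 0, 0, 0.04, -1], [0, 0, 0, 0, 0, 0.04, -1]]]'

```text
t: 17.8
eef_pos: [0.4852, -0.0181, 0.3024]
ee_rot: [3.141, 0.001, 3.088]
force: [2.2, -0.8, 2.0]
width: 0.0157
```

Emit:
carry_out --targets '[[[0, 0, 0, 0, 0, 0.04, -1], [0, 0, 0, 0, 0, 0.04, -1]]]'

```text
t: 18.05
eef_pos: [0.4852, -0.0181, 0.3003]
ee_rot: [3.141, 0.001, 3.088]
force: [3.9, -1.3, 1.0]
width: 0.0158
```

Emit:
carry_out --targets '[[[0, 0, 0, -0.02, 0, 0.04, -1], [0, 0, 0, 0, 0, 0.04, -1]]]'

```text
t: 18.3
eef_pos: [0.4855, -0.0181, 0.2981]
ee_rot: [3.141, 0.0, 3.088]
force: [3.8, -0.5, 1.1]
width: 0.0156
```

Emit:
carry_out --targets '[[[0, 0, 0, 0, 0, 0.04, -1], [0, 0, 0, 0, 0, 0.04, -1]]]'

```text
t: 18.55
eef_pos: [0.4854, -0.0181, 0.2961]
ee_rot: [3.141, 0.0, 3.088]
force: [3.3, -1.2, -0.0]
width: 0.016
```

Emit:
carry_out --targets '[[[0, 0, 0, 0, 0, 0.03, -1], [0, 0, 0, 0, 0, 0.03, -1]]]'

```text
t: 18.8
eef_pos: [0.4853, -0.0182, 0.2945]
ee_rot: [3.142, -0.0, 3.088]
force: [4.2, -0.2, -0.6]
width: 0.0158
```

Emit:
carry_out --targets '[[[0, 0, 0, 0, 0, 0.03, -1], [0, 0, 0, 0, 0, 0.03, -1]]]'

```text
t: 19.05
eef_pos: [0.4853, -0.0182, 0.293]
ee_rot: [-3.142, -0.0, 3.088]
force: [2.9, -0.6, -0.5]
width: 0.016
```

Emit:
carry_out --targets '[[[0, 0, 0, 0, 0, 0.03, -1], [0, 0, 0, 0, 0, 0.03, -1]]]'

```text
t: 19.3
eef_pos: [0.4853, -0.0182, 0.2915]
ee_rot: [-3.142, -0.0, 3.088]
force: [3.3, 0.0, -0.5]
width: 0.0158
```

```bash
python3 - <<'E'
from h import *
p,d=arm.grab_frame("scene"); cv2.imwrite("pics/scene8.png",p[:,:,::-1]);im=p[210:300,290:410,::-1]
cv2.imwrite("pics/scene8z.png",cv2.resize(im,None,fx=6.5,fy=6.5,interpolation=cv2.INTER_CUBIC))
print(arm.get_state()["force"],arm.get_state()["moment"],arm.get_state()["eef_pos"])
E
```

```text
[ 3.4468 -0.5025 -1.9832] [-0.0533 -1.5331 -0.0058] [ 0.4853 -0.0182  0.2914]
```

View pics/scene8z.png

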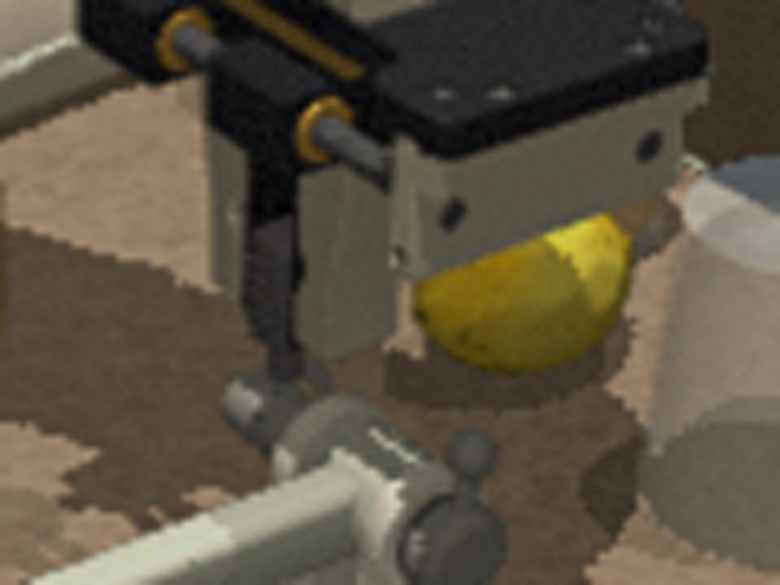

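Emit:
carry_out --targets '[[[0, 0, 0, 0, 0, 0.03, -1], [0, 0, 0, 0, 0, 0.03, -1]]]'

```text
t: 19.6
eef_pos: [0.4853, -0.0182, 0.29]
ee_rot: [-3.142, -0.0, 3.088]
force: [3.5, -0.2, -0.9]
width: 0.0157
```

Emit:
carry_out --targets '[[[0, 0, 0, 0, 0, 0.03, -1], [0, 0, 0, 0, 0, 0.02, -1]]]'

```text
t: 19.85
eef_pos: [0.4852, -0.0182, 0.2888]
ee_rot: [-3.141, -0.0, 3.088]
force: [3.7, 0.4, -0.8]
width: 0.0158
```

Emit:
carry_out --targets '[[[0, 0, 0, 0, 0, 0.02, -1], [0, 0, 0, 0, 0, 0.02, -1]]]'

```text
t: 20.1
eef_pos: [0.4852, -0.0182, 0.2878]
ee_rot: [-3.141, -0.001, 3.088]
force: [1.4, -0.2, -1.2]
width: 0.0161
```

Emit:
carry_out --targets '[[[0, 0, 0, 0, 0, 0.02, -1], [0, 0, 0, 0, 0, 0.02, -1]]]'

```text
t: 20.35
eef_pos: [0.4853, -0.0182, 0.2869]
ee_rot: [-3.141, -0.0, 3.088]
force: [1.6, -0.1, -0.2]
width: 0.0154
```

```bash
python3 - <<'E'
from h import *
p,d=arm.grab_frame("scene"); cv2.imwrite("pics/scene9.png",p[:,:,::-1]);im=p[220:300,300:390,::-1]
cv2.imwrite("pics/scene9z.png",cv2.resize(im,None,fx=7.3,fy=7.3,interpolation=cv2.INTER_CUBIC))
s=arm.get_state();print(s["force"],s["moment"],s["eef_pos"],s["t"])
for q in["clip_seat","bow_throat","pin_hole","clip","clip_tip"]: print(q,[(np.round(x["point"],1),round(x["conf"],2)) for x in arm.landmark_of("scene",q)[:3]])
print(proj("scene",[*press(0,.036),.085]))
E
```

```text
[ 1.9453 -0.7483 -0.0138] [-0.1091 -0.5491  0.0243] [ 0.4853 -0.0182  0.2869] 20.4
clip_seat [(array([255.1, 225.8]), 0.72), (array([275.8, 333.1]), 0.56)]
bow_throat [(array([257.2, 219.1]), 0.46)]
pin_hole [(array([276.2, 333. ]), 0.58)]
clip [(array([263.9, 336.3]), 0.7), (array([251. , 224.7]), 0.55)]
clip_tip [(array([258.7, 217.1]), 0.52), (array([295.3, 362.1]), 0.17)]
[[332.3183 274.8322]]
```

View pics/scene9z.png

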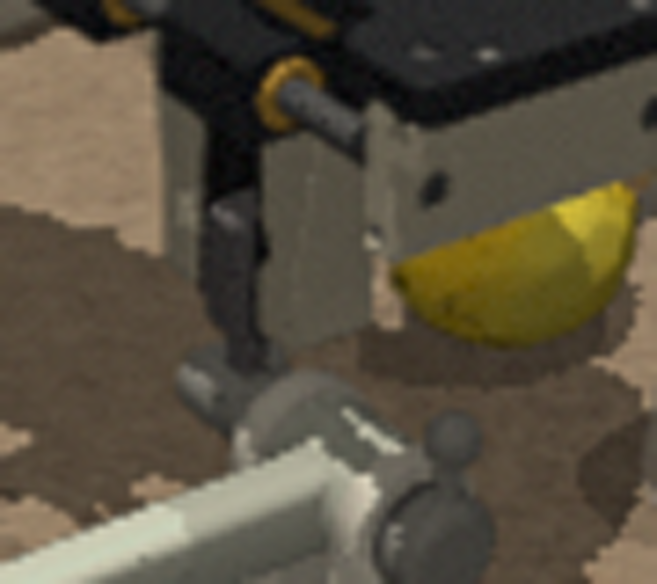

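Emit:
carry_out --targets '[[[0, 0, 0, 0, 0, 0.02, -1], [0, 0, 0, 0, 0, 0, -1]]]'

```text
t: 20.9
eef_pos: [0.4854, -0.0182, 0.2865]
ee_rot: [3.142, 0.0, 3.088]
force: [1.0, 0.6, 0.8]
width: 0.0157
```

Emit:
carry_out --targets '[[[0, 0, 0, 0, 0, 0.02, -1], [0, 0, 0, 0, 0, 0, -1]]]'

```text
t: 21.15
eef_pos: [0.4855, -0.0182, 0.2861]
ee_rot: [3.142, 0.0, 3.088]
force: [2.0, -0.3, 2.8]
width: 0.0157
```

Emit:
carry_out --targets '[[[0, 0, 0, 0, 0, 0.02, -1], [0, 0, 0, 0, 0, 0, -1]]]'

```text
t: 21.4
eef_pos: [0.4856, -0.0182, 0.2857]
ee_rot: [3.142, 0.001, 3.088]
force: [1.2, 0.6, 4.4]
width: 0.0157
```

```bash
python3 - <<'E'
from h import *
x,y=.4853-.0047,-.0179
for z in(.085,.094,.104,.105,.110,.115):print(z,proj("scene",[x,y,z]))
x,y=press(0,.038);print([proj("scene",[x,y,z])[0] for z in(.085,.105,.0764)])
p,d=arm.grab_frame("top");cv2.imwrite("pics/top10.png",p[:,:,::-1])
p,d=arm.grab_frame("scene");cv2.imwrite("pics/scene10.png",p[:,:,::-1]);im=p[245:295,315:375,::-1]
cv2.imwrite("pics/s10q.png",cv2.resize(im,None,fx=12,fy=12,interpolation=cv2.INTER_NEAREST))
s=arm.get_state();print(s["force"],s["eef_pos"],s["t"])
E
```

```text
0.085 [[332.5481 274.5393]]
0.094 [[332.6847 269.823 ]]
0.104 [[332.8378 264.528 ]]
0.105 [[332.8532 263.9953]]
0.11 [[332.9304 261.323 ]]
0.115 [[333.008  258.6361]]
[array([331.5862, 274.279 ]), array([331.8806, 263.7393]), array([331.4614, 278.7407])]
[0.0621 0.0117 4.7388] [ 0.4856 -0.0181  0.2857] 21.5
```

View pics/s10q.png

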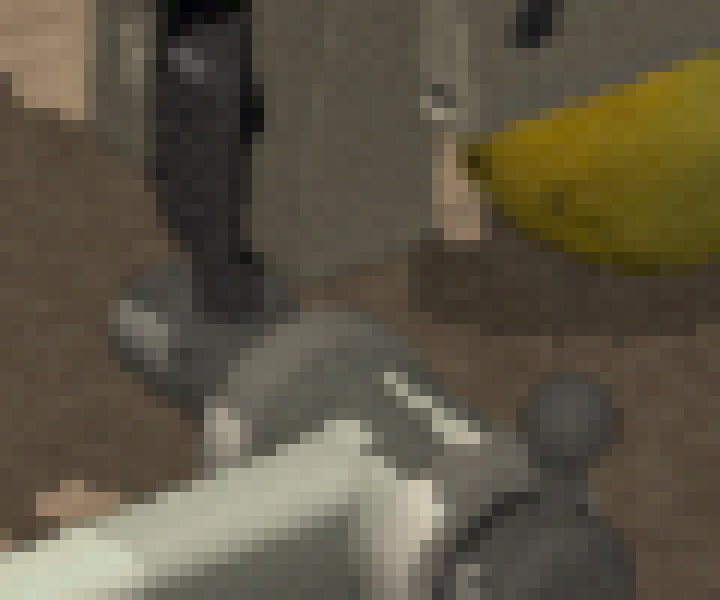

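The collar now rests on the pin: fz rose gently to 4.7 N about 1 mm past the expected home height. I'll ease up a little, release, retreat upward and look.

Emit:
carry_out --targets '[[[0, 0, 0, 0, 0, -0.02, -1], [0, 0, 0, 0, 0, 0, -0.4], [0, 0, 0, 0, 0, 0, -0.4], [0, 0, 0, 0, 0, 0, -0.4], [0, 0, 0, 0, 0, 0, -0.4], [0, 0, 0, 0, 0, 0, -0.4]]]'

```text
t: 22.25
eef_pos: [0.4853, -0.0182, 0.2859]
ee_rot: [3.142, -0.0, 3.088]
force: [-0.3, -0.5, 1.4]
width: 0.026
```

Emit:
carry_out --targets '[[[0, 0, 0, 0, 0, -0.2, -0.4], [0, 0, 0, 0, 0, -0.4, -0.4], [0, 0, 0, 0, 0, -0.8, -0.4], [0, 0, 0, 0, 0, -1, -0.4], [0, 0, 0, 0, 0, -1, -0.4], [0, 0, 0, 0, 0, -1, -0.4], [0, 0, 0, 0, 1, -0.5, -0.4], [0, 0, 0, 0, 1, 0, -0.4], [0, 0, 0, 0, 1, 0, -0.4], [0, 0, 0, 0, 1, 0, -0.4], [0, 0, 0, 0, 1, 0, -0.4], [0, 0, 0, 0, 1, 0, -0.4], [0, 0, 0, 0, 1, 0, -0.4]]]'

```text
t: 23.88
eef_pos: [0.4946, 0.1573, 0.4093]
ee_rot: [3.141, 0.001, 3.088]
force: [-0.5, 0.3, 0.1]
width: 0.0264
```

```bash
python3 - <<'E'
from h import *
for n,(r0,r1,c0,c1) in {"scene":(230,330,300,420),"top":(240,300,340,420)}.items():
    p,d=arm.grab_frame(n); cv2.imwrite(f"pics/{n}11.png",p[:,:,::-1]);im=p[r0:r1,c0:c1,::-1]; np.save(f"pics/{n}11.npy",d)
    f=min(780/im.shape[1],590/im.shape[0]);cv2.imwrite(f"pics/{n}11z.png",cv2.resize(im,None,fx=f,fy=f,interpolation=cv2.INTER_CUBIC)); print(n,f)
for q in["clip_seat","bow_throat","pin_hole","clip","clip_tip","pin_head"]:
  for n in("scene","top"): print(q,n,[(np.round(x["point"],1),round(x["conf"],2)) for x in arm.landmark_of(n,q)[:3]])
for nm in("scene","top"):
    T=cloud(nm,np.load(f"pics/{nm}11.npy"));m=np.all((T>[.45,-.04,.12])&(T<[.52,.01,.15]),axis=-1);print(nm,np.percentile(T[m],[3,50,97],0))
    m=np.all((T>[.46,-.11,.07])&(T<[.5,-.085,.1]),axis=-1);print("head",np.percentile(T[m],[3,50,97],0))
print(arm.get_state()["t"])
E
```

```text
scene 5.9
top 9.75
clip_seat scene [(array([276.3, 328.7]), 0.78), (array([251.6, 225.3]), 0.47)]
clip_seat top [(array([297. , 223.6]), 0.84), (array([266.2, 366.4]), 0.79), (array([189.2, 319.5]), 0.16)]
bow_throat scene [(array([254.5, 218.1]), 0.58)]
bow_throat top [(array([304.1, 218.5]), 0.64)]
pin_hole scene [(array([275.8, 332.6]), 0.61)]
pin_hole top [(array([271.6, 365.3]), 0.7)]
clip scene [(array([251.6, 224.6]), 0.67), (array([263.6, 344.4]), 0.55), (array([262.9, 368.9]), 0.36)]
clip top [(array([289.3, 212.6]), 0.92), (array([257.4, 366.7]), 0.59)]
clip_tip scene [(array([288.4, 321.5]), 0.77), (array([262.1, 218.5]), 0.71), (array([264. , 367.4]), 0.61)]
clip_tip top [(array([307.3, 232.3]), 0.87)]
pin_head scene [(array([296. , 362.3]), 0.67)]
pin_head top []
scene [[ 0.5072 -0.0287  0.1201]
 [ 0.5118 -0.023   0.1216]
 [ 0.5161 -0.0158  0.1237]]
head [[ 0.4656 -0.0938  0.0764]
 [ 0.4752 -0.0913  0.089 ]
 [ 0.4881 -0.0858  0.0984]]
top [[ 0.5055 -0.026   0.1202]
 [ 0.5124 -0.019   0.1222]
 [ 0.5179 -0.0138  0.1246]]
head [[ 0.4655 -0.091   0.0892]
 [ 0.4745 -0.0884  0.0955]
 [ 0.4859 -0.0851  0.0993]]
24.575
```

View pics/scene11z.png

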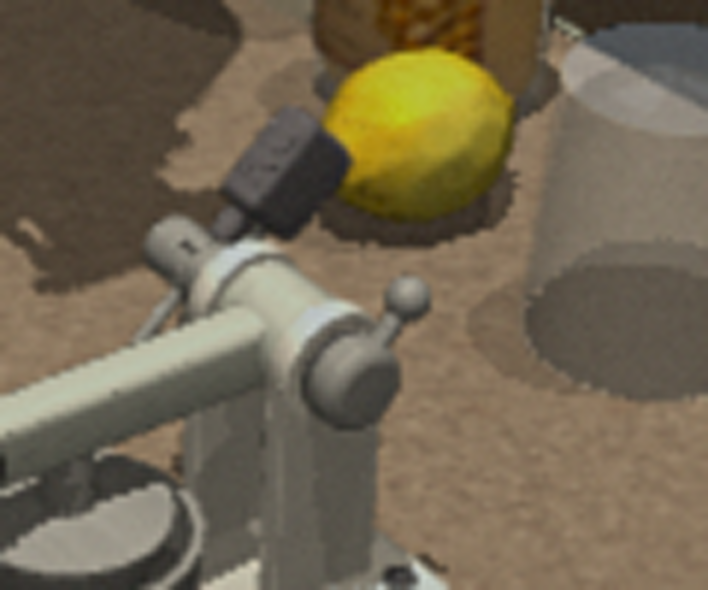

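View pics/top11z.png

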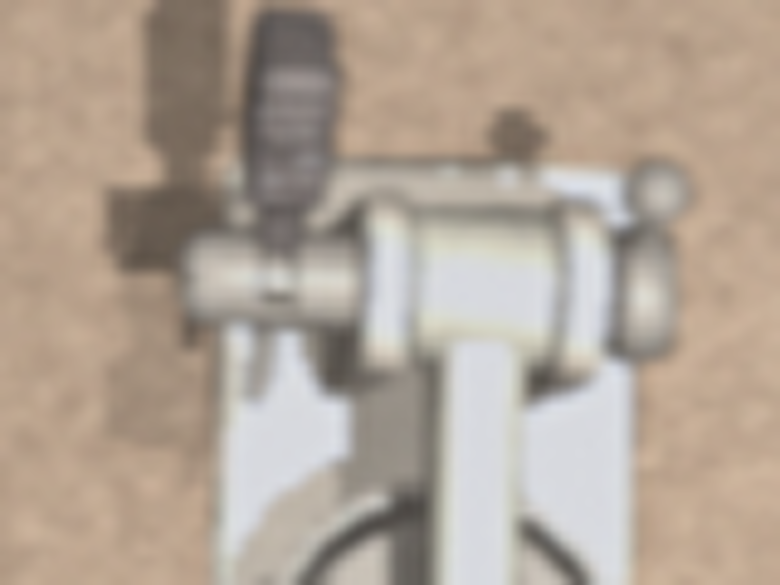

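```bash
python3 - <<'E'
from h import *
for nm in("scene","top"):
  T=cloud(nm,np.load(f"pics/{nm}11.npy")).reshape(-1,3)
  I=cv2.imread(f"pics/{nm}11.png").reshape(-1,3).astype(int)
  m=np.all((T>[.484,-.034,.085])&(T<[.56,0,.15]),axis=-1);q=T[m]
  c,s=np.cos(PY),np.sin(PY);d=q[:,:2]-PO;x=c*d[:,0]+s*d[:,1];y=-s*d[:,0]+c*d[:,1];z=q[:,2]-.085
  for a in(.6,.7,.8):
    v=x*np.sin(a)+z*np.cos(a);u=x*np.cos(a)-z*np.sin(a)
    print(nm,a,len(q),"v",np.percentile(v,[1,5,50,95,99]),"u",np.percentile(u,[1,5,50,95,99]),"y",np.percentile(y,[5,95]))
def P(x,y,z): return np.array([*press(x,y),z])
for off in(0,.003,.006):
  for nm,(u,v) in dict(tip=(0,-.0282),gripu0=(0,.02),topL=(-.008,.052),topR=(.018,.052),botR=(.018,.02),botL=(-.008,.02)).items():
    v+=off;a=.7;p=P(v*np.sin(a)+u*np.cos(a),.0365,.085+v*np.cos(a)-u*np.sin(a))
    print(off,nm,"scene zoom",(proj("scene",p)[0]-[300,230])*5.9,"top zoom",(proj("top",p)[0]-[340,240])*9.75)
E
```

```text
scene 0.6 360 v [0.0095 0.0128 0.0322 0.0484 0.0504] u [-0.0014 -0.0004  0.0061  0.0233  0.0266] y [0.0269 0.0401]
scene 0.7 360 v [0.0094 0.0132 0.0331 0.0492 0.0511] u [-0.0039 -0.003   0.0024  0.0195  0.0225] y [0.0269 0.0401]
scene 0.8 360 v [0.0092 0.0133 0.0334 0.0496 0.0514] u [-0.0069 -0.0062 -0.0005  0.0165  0.0189] y [0.0269 0.0401]
top 0.6 247 v [0.0068 0.0085 0.038  0.051  0.0522] u [-0.0021 -0.0018  0.0029  0.0221  0.025 ] y [0.0291 0.0453]
top 0.7 247 v [0.0071 0.0086 0.0378 0.0516 0.0526] u [-0.0055 -0.0047 -0.      0.0173  0.0205] y [0.0291 0.0453]
top 0.8 247 v [0.0073 0.0088 0.0377 0.0521 0.053 ] u [-0.0089 -0.0079 -0.003   0.0128  0.0155] y [0.0291 0.0453]
0 tip scene zoom [134.3409 349.9834] top zoom [258.4707 382.3695]
0 gripu0 scene zoom [228.8883 202.3012] top zoom [281.356  200.7267]
0 topL scene zoom [274.8354  93.6114] top zoom [299.0657 103.072 ]
0 topR scene zoom [329.535  126.2304] top zoom [293.98   5.83]
0 botR scene zoom [267.3315 223.3531] top zoom [278.1787 133.5784]
0 botL scene zoom [211.455  192.7536] top zoom [282.7978 231.2098]
0.003 tip scene zoom [140.2103 340.8198] top zoom [259.8487 371.435 ]
0.003 gripu0 scene zoom [234.7886 193.0799] top zoom [282.8348 188.9858]
0.003 topL scene zoom [280.7856  84.3007] top zoom [300.6319  90.7331]
0.003 topR scene zoom [335.3739 117.1094] top zoom [295.5003  -6.4642]
0.003 botR scene zoom [273.1564 214.2619] top zoom [279.6286 121.8592]
0.003 botL scene zoom [217.3894 183.4734] top zoom [284.2897 219.4605]
0.006 tip scene zoom [146.082  331.6522] top zoom [261.2327 360.4527]
0.006 gripu0 scene zoom [240.6906 183.8555] top zoom [284.3201 177.1918]
0.006 topL scene zoom [286.7371  74.9875] top zoom [302.2052  78.3367]
0.006 topR scene zoom [341.2138 107.9859] top zoom [297.0275 -18.8145]
0.006 botR scene zoom [278.9828 205.1676] top zoom [281.0848 110.0877]
0.006 botL scene zoom [223.3254 174.19  ] top zoom [285.7884 207.6577]
```

The grip's far end is 51–52.6 mm from the pin axis, and 52 mm is home. The collar is at the pin and the tip sticks out below. The pin simply lolled back with the clip in it, and the head is still against its cheek. I'm handing the job in.

```bash
python3 - <<'E'
from h import *
s=arm.get_state();print(s["t"],s["force"],s["width"],s["eef_pos"]);print(arm.job_done())
E
```

```text
24.575 [-0.4155  0.0602  0.3994] 0.02628699941289072 [0.4947 0.1563 0.4085]
the job is handed in; nothing more can be done
None
```

The pin is pushed fully home and the clip is seated through its cross hole; I handed the job in at 24.6 s of the 48 s.

- **Pin:** I pushed it by its head with the closed fingers. It slid at about 5 N and stopped hard. My last push steps took the force to about 47 N at the stop, more than needed but under the 120 N wrist limit.
- **Clip:** I took the grey clip from the block and found the hole's mouth on the +x side. I shifted about 1.5 mm in y by feel, then moved level so the hole stood upright, and pushed the leg down. The wrist readings, taken every second step, stayed below about 5 N. The side force fell near the home height, and the collar met the pin about 1 mm further on.
- **Released:** I opened the gripper and moved the arm clear.

**Last checks:**
- The depth images put the grip's end 51–52.6 mm from the pin axis; 52 mm is home. The leg's tip shows below the pin, and the head is against its cheek.
- After release the pin and clip lolled together back to the +x side.
- I did not see the bow's throat under the pin directly; I infer it from the clip's depth.
- The trained network's clip points after release were scattered (its clip origin was about 8–12 pixels off), so I relied on the depth data instead.
- The things standing around were not touched as far as I can tell, but I took no separate check of them.

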